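# Clear the rinse bench: crate the jars, hang the cups to dry

### The job

Clear the rinse bench: stand every capped white jar upright in the divided black crate, one to a cell and down on the crate's floor, and put both steel rinse cups, which lie on their sides in the cradle, upside down over the drying posts, one to a post with the rim resting flat on the rack's plate. Leave everything else on the bench where it is, and let go of everything at the end.

Things in the scene. Friction and masses are not known exactly. Their poses are not given: they have to be found in the camera images.
- jar0: capped jar: plain upright cylinder 50 mm across and 90 mm high (white body, grey cap of the same width), 160 g, most of it low down. Origin at the centre of its underside, z up through the cap. May be absent
- jar1: capped jar: plain upright cylinder 50 mm across and 90 mm high (white body, grey cap of the same width), 160 g, most of it low down. Origin at the centre of its underside, z up through the cap. May be absent
- jar2: capped jar: plain upright cylinder 50 mm across and 90 mm high (white body, grey cap of the same width), 160 g, most of it low down. Origin at the centre of its underside, z up through the cap. May be absent
- jar3: capped jar: plain upright cylinder 50 mm across and 90 mm high (white body, grey cap of the same width), 160 g, most of it low down. Origin at the centre of its underside, z up through the cap. May be absent
- jar4: capped jar: plain upright cylinder 50 mm across and 90 mm high (white body, grey cap of the same width), 160 g, most of it low down. Origin at the centre of its underside, z up through the cap. May be absent
- jar5: capped jar: plain upright cylinder 50 mm across and 90 mm high (white body, grey cap of the same width), 160 g, most of it low down. Origin at the centre of its underside, z up through the cap. May be absent
- crate: fixed black divided crate, 242 mm (its x) by 163 mm (its y), 40 mm high; walls, dividers and floor 5 mm thick; 3 x 2 square cells, 74 mm clear each, 79 mm pitch, centred at x -79, 0, 79 and y -39.5, 39.5 mm, cell floors at z 5 mm. Origin at the centre of its underside
- cup0: steel rinse cup: straight thin-walled round cup 56 mm across outside, 50 mm inside, 85 mm long, 120 g, at first lying on its side on two rails of the cradle, its axis 43 mm above the bench, mouth away from the robot. Origin at the centre of the outside of its closed bottom; z points along its axis out of the mouth
- cup1: steel rinse cup: straight thin-walled round cup 56 mm across outside, 50 mm inside, 85 mm long, 120 g, at first lying on its side on two rails of the cradle, its axis 43 mm above the bench, mouth away from the robot. Origin at the centre of the outside of its closed bottom; z points along its axis out of the mouth
- cup0_rim (a point): centre of the mouth of cup0, 85 mm along the cup's z from its origin
- cup1_rim (a point): centre of the mouth of cup1, 85 mm along the cup's z from its origin
- cradle: fixed low cradle on which the two cups lie 110 mm apart: aluminium plate 100 mm (its x) by 230 mm (its y), 6 mm thick, with two pairs of rails along x, tops 20 mm above the bench, outer faces of each pair 48 mm apart. Origin at the centre of its underside
- rack: fixed drying rack: flat plate 90 mm (its x) by 240 mm (its y), 8 mm thick, with two upright posts at y -70 and +70 mm. Origin at the centre of its underside
- post0 (a point): foot of a drying post, on its axis at the top of the rack's plate (8 mm above the bench). The post is 22 mm across, tapers at the top and rises 60 mm above this point; a cup upside down over it rests with its rim flat on the plate
- post1 (a point): foot of a drying post, on its axis at the top of the rack's plate (8 mm above the bench). The post is 22 mm across, tapers at the top and rises 60 mm above this point; a cup upside down over it rests with its rim flat on the plate
- trays_small: low stack of two black part trays, 75 x 55 x 24 mm, standing among the jars; bystander. Origin at the centre of its underside
- trays_big: stack of three black part trays, 130 x 70 x 36 mm; bystander. Origin at the centre of its underside
- wash_bottle: pale round bottle with a white cap, 70 mm across, 170 mm high; bystander. Origin at the centre of its underside

How it is judged:
At the end, for the whole second after the job is handed in: Every jar present stands in a crate cell at rest, within 0.15 rad of upright and 6 mm of the cell floor; each cup is at rest mouth down (within 0.14 rad) over its own post, rim centre within 20 mm of the post axis and rim under 6 mm above the plate (x of jar0 in the frame of crate between -0.118 and 0.118 m and y of jar0 in the frame of crate between -0.079 and 0.079 m and z of each of jar0, jar1, jar2, jar3, jar4, jar5 in the frame of crate below 0.011 m and angle between each of jar0, jar1, jar2, jar3, jar4, jar5's own z axis and vertical below 0.15 rad and linear speed of each of jar0, jar1, jar2, jar3, jar4, jar5, cup0, cup1 below 0.02 m/s and x of jar1 in the frame of crate between -0.118 and 0.118 m and y of jar1 in the frame of crate between -0.079 and 0.079 m and x of jar2 in the frame of crate between -0.118 and 0.118 m and y of jar2 in the frame of crate between -0.079 and 0.079 m and x of jar3 in the frame of crate between -0.118 and 0.118 m and y of jar3 in the frame of crate between -0.079 and 0.079 m and x of jar4 in the frame of crate between -0.118 and 0.118 m and y of jar4 in the frame of crate between -0.079 and 0.079 m and x of jar5 in the frame of crate between -0.118 and 0.118 m and y of jar5 in the frame of crate between -0.079 and 0.079 m and angle between each of cup0, cup1's own z axis and vertical above 3 rad and ((horizontal distance between cup0_rim and post0 below 0.02 m and z of cup0_rim in the frame of post0 below 0.006 m) or (horizontal distance between cup0_rim and post1 below 0.02 m and z of cup0_rim in the frame of post1 below 0.006 m)) and ((horizontal distance between cup1_rim and post0 below 0.02 m and z of cup1_rim in the frame of post0 below 0.006 m) or (horizontal distance between cup1_rim and post1 below 0.02 m and z of cup1_rim in the frame of post1 below 0.006 m))); the robot touches nothing.
It fails at once if a bystander was moved more than 40 mm (distance of any of trays_small, trays_big, wash_bottle from where it was at the start of the episode above 0.04 m).
Of jar0, jar1, jar2, jar3, jar4, jar5 only 4 to 6 are there at a start; the rules pass over those that are not, and their reading is None.
At some moment in a run one of jar0, jar1, jar2, jar3, jar4, jar5 may be knocked a few centimetres aside while the robot is not near it.
It also fails if it takes over 210 s, if anything falls off the work surface, if the arm or the gripper's body presses on something with over 40 N, if the wrist force passes 120 N, or if a joint passes its speed limit or range.

### The arm

A 6-joint arm with a two-finger parallel gripper is mounted at the origin on the work surface. World frame = base frame: x ahead of the robot, y to its left, z up, the work surface at z = 0. Lengths are in m, angles in rad, forces in N, time in s.
With the tool pointing down it reaches from about 0.35 to 0.975 m from the base axis. Payload 4.9 kg.
Tool frame: the origin (TCP) lies at the very end of the fingers, on their centre line; the grasp point (between the pads) lies 19 mm behind it; z points along the fingers, y is the line along which they close (so a half turn about z gives the same grasp; the last joint's range is limited). The gripper opens to 85 mm and grips with 20 to 120 N. Pads are 22 mm wide; open, the fingers measure 114 mm over their backs; the gripper's body (76 mm by 85 mm) begins 54 mm behind the grasp point. The pads swing forward as they close: fully open they stand 13 mm farther back than shut.
Start: joints at [1.143, 0.053, 1.613, -0, 1.476, -0.119], TCP at [0.19, 0.595, 0.231] pointing down, gripper open.
Joint ranges: [-3.01, 3.01], [-1.01, 2.22], [0.06, 2.58], [-1.02, 4.17], [0.09, 2.62], [-3.14, 3.14]. Speed limits (rad/s): [2.57, 2.57, 3.14, 3.14, 3.14, 3.14].

### API

Orientations are given as a unit quaternion [w, x, y, z].
In Python, from plant import manip gives the robot as it stands.
- The arm moves only by the tool send_rows, never from a script. Its argument "increments" is a list of rows, each an object of numbers: "claw": the closure, from -1 (fully open) to 1 (shut); "dx", "dy", "dz": the shift along the tool's x, y, z in units of 0.5 m (1.0 is 0.5 m); "yaw": the turn about the tool's z in units of 1.5 rad (1.0 is 1.5 rad). A call has 1 to 20 rows; each row is the pose to reach, as a shift and turn from the pose commanded when the call began, along the tool's axes at that moment; what a row does not reach only later rows make up. A row lasts 1/8 s, in which the tool goes at most 62.5 mm and 10.7 degrees, less where a joint would pass 70% of its speed; a pose out of reach is approached as far as the arm can. A call with a number of a shift or a turn outside -1 to 1 is refused whole. A call with a gripper value outside its range is refused whole. The fingers move at their own pace and stop on an object; the grip force is fixed at half the most. Time passes only in rows, so rows that repeat a pose let the fingers close. It gives the time, the measured TCP pose, the force, the opening and the grip force at its end, in the units of the state.
- manip.state(): the state, without advancing time (a new reading comes with each control period).
- manip.grab_frame(name): name is "side" or "top"; returns the picture (480x640x3 uint8, red, green, blue); there is no depth.
- manip.camera_params(name): a dict with "camera_matrix" (3x3 intrinsics, pixels), "extrinsics" (4x4, takes a point from world to camera coordinates). Camera axes: x right, y down, z forward; pixel columns grow to the right and rows downward; lengths in m; the calibration is good to about 2 mm. A picture is of the moment at which its call begins. camera_params takes no time and is no camera call.
- manip.job_done(): hands the job in; it is judged then, once.
The state is a dict: "time": time; "joint_pos": joint angles; "joint_vel": joint speeds; "joint_efforts": joint torques, N m; "tool_pos": TCP position; "tool_rot": TCP orientation; "contact_force": force on the tool from outside, world axes, zero at the start; "ft_torque": the same for the moment, N m; "gripper_width": opening from 0.0 (shut) to 1.0 (fully open); "grasp_force": force on a finger pad.
Only numpy, scipy, OpenCV 4.12 (cv2) and the standard library are available. Lean on these libraries where they do the work, as an engineer would, in place of code of your own. Each camera call takes 0.05 s, during which the arm holds its last target. There are 200 camera calls.

## Working session

There is one attempt and no reset: what is moved stays moved. The work goes in short steps, Python scripts to look and compute and a tool call to move; the robot and the scene stay as the last step left them, time stands still between calls to the robot, and variables do not carry over. Pictures are saved under pics/ and viewed, at most 14 in all, crops included, and the job is handed in when it is done.

Besides the shell and the picture viewer there is one more tool, called after "Call:" as a command line: name --argument value ..., lists and objects as JSON in quotes. send_rows: Moves the arm, as the interface text tells. Shifts and turns lie within -1 to 1; 1 stands for 0.5 m of shift or 1.5 rad of turn. Its arguments: {"type":"object","properties":{"increments":{"type":"array","items":{"type":"object","properties":{"claw":{"type":"number"},"dx":{"type":"number"},"dy":{"type":"number"},"dz":{"type":"number"},"yaw":{"type":"number"}}}}},"required":["increments"]}

```bash
mkdir -p pics; ls; python3 - <<'E'
from plant import manip
import cv2
print(manip.state())
for n in("top","side"):
    im=manip.grab_frame(n); cv2.imwrite(f"pics/{n}0.png",im[:,:,::-1]); p=manip.camera_params(n); print(n,p)
E
```

```text
pics
{'time': 0.0, 'joint_pos': array([ 1.14297253e+00,  5.33640792e-02,  1.61429922e+00, -1.67879891e-05,
        1.47601443e+00, -1.19002273e-01]), 'joint_vel': array([-6.68086344e-05,  1.41166033e-03,  1.87681895e-04, -1.48867647e-03,
       -1.62999520e-04, -8.82005637e-04]), 'joint_efforts': array([-1.24998160e-04, -3.93719566e+01, -3.70157647e+01,  2.90909611e-05,
        7.52463442e-03, -2.37542645e-05]), 'tool_pos': array([0.18970231, 0.5948538 , 0.23005543]), 'tool_rot': array([-2.73460325e-04,  1.53797023e-01,  9.88101912e-01, -1.00606936e-03]), 'contact_force': array([ 0.0198037 ,  0.29365594, -0.5719594 ]), 'ft_torque': array([-0.01410066,  0.00081678,  0.03699965]), 'grasp_force': 0.0, 'gripper_width': 0.9969723006345966}
top {'camera_matrix': array([[487.12413632,   0.        , 320.31777511],
       [  0.        , 487.12413632, 254.02379321],
       [  0.        ,   0.        ,   1.        ]]), 'extrinsics': array([[-0.01714991, -0.99974278,  0.01484109, -0.04112398],
       [-0.99004598,  0.01490599, -0.13995271,  0.56777625],
       [ 0.13969549, -0.01709354, -0.99004696,  1.00671935],
       [ 0.        ,  0.        ,  0.        ,  1.        ]])}
side {'camera_matrix': array([[530.45943281,   0.        , 322.78704005],
       [  0.        , 530.45943281, 242.5046578 ],
       [  0.        ,   0.        ,   1.        ]]), 'extrinsics': array([[ 0.69682796, -0.71706333, -0.01584203, -0.4182888 ],
       [-0.56783344, -0.53804644, -0.62295361,  0.35317786],
       [ 0.43817344,  0.44308713, -0.78209835,  0.92007636],
       [ 0.        ,  0.        ,  0.        ,  1.        ]])}
```

View pics/top0.png

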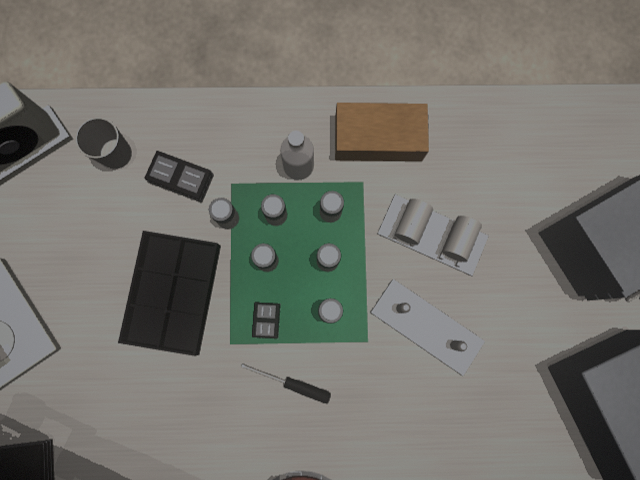

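View pics/side0.png

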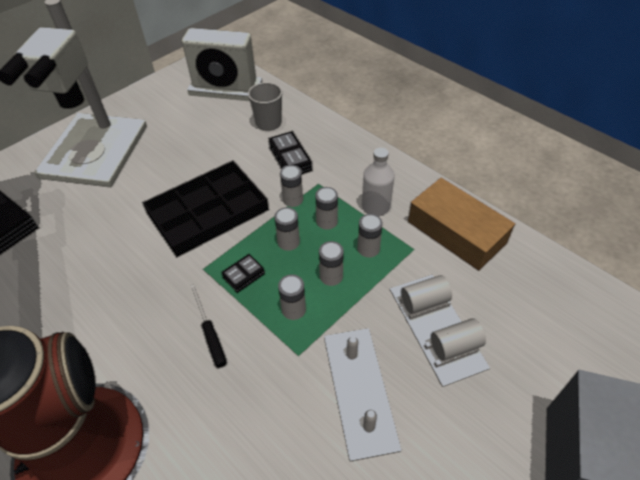

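Six jars are present: caps in the top view at about (221,210), (273,206), (331,204), (262,256), (328,256) and (330,311). The crate is around (170,292). The cups lie at (414,221) and (462,239), and the posts are at (403,308) and (458,346).

```bash
cat > h.py <<'E'
import numpy as np, cv2
from plant import manip
P={n:manip.camera_params(n) for n in("top","side")}
def ray(n,uv,z):
    K=P[n]["camera_matrix"];E=P[n]["extrinsics"];R,t=E[:3,:3],E[:3,3]
    d=R.T@np.linalg.inv(K)@np.array([uv[0],uv[1],1.]);c=-R.T@t
    return c+d*(z-c[2])/d[2]
def proj(n,p):
    K=P[n]["camera_matrix"];E=P[n]["extrinsics"];q=K@(E[:3,:3]@np.asarray(p,float)+E[:3,3]);return q[:2]/q[2]
def grab(n): return manip.grab_frame(n)[:,:,::-1].copy()
def jars(im,n="top"):
    g=cv2.resize(cv2.cvtColor(im,cv2.COLOR_BGR2GRAY),None,fx=3,fy=3,interpolation=cv2.INTER_CUBIC)
    c=cv2.HoughCircles(g,cv2.HOUGH_GRADIENT,1.5,60,param1=120,param2=28,minRadius=33,maxRadius=46)
    return [] if c is None else [((x+.5)/3-.5,(y+.5)/3-.5,r/3) for x,y,r in c[0]]
def shift(d):
    "world delta -> tool units for current pose"
    from scipy.spatial.transform import Rotation as Ro
    w,x,y,z=manip.state()["tool_rot"];return Ro.from_quat([x,y,z,w]).as_matrix().T@np.asarray(d)/.5
E
python3 - <<'E'
from h import *
np.set_printoptions(precision=4,suppress=True)
t=cv2.imread("pics/top0.png");s=cv2.imread("pics/side0.png")
for c in sorted(jars(t)): print("jar",np.round(c,1),ray("top",c[:2],.09), "side px",proj("side",ray("top",c[:2],.09)))
g=cv2.cvtColor(t,cv2.COLOR_BGR2GRAY)
# crate
def blob(m,box,z,name):
    x0,y0,x1,y1=box;mm=np.zeros_like(m);mm[y0:y1,x0:x1]=m[y0:y1,x0:x1]
    cs=cv2.findContours(mm,cv2.RETR_EXTERNAL,cv2.CHAIN_APPROX_NONE)[0];c=max(cs,key=cv2.contourArea)
    b=cv2.boxPoints(cv2.minAreaRect(cv2.convexHull(c)));ap=cv2.approxPolyDP(cv2.convexHull(c),5,True)[:,0]
    w=np.array([ray("top",p,z)[:2] for p in b]);print(name,cv2.contourArea(c),ap.tolist())
    W=np.array([ray("top",p,z)[:2] for p in ap.astype(float)]);print(W, "ctr",w.mean(0),"sides",np.linalg.norm(np.diff(W,axis=0),axis=1))
blob((g<60).astype(np.uint8),(100,215,228,370),.04,"crate")
print("bg",g[300,450],g[330,430],g[225,390],t[330,430],t[260,380],g[200,414])
blob((g>135).astype(np.uint8)*255,(368,275,490,380),.008,"rack")
for x in(403,458):
  pass
big=cv2.resize(t[185:380,360:500],None,fx=4,fy=4,interpolation=cv2.INTER_CUBIC);cv2.imwrite("pics/crop.png",cv2.convertScaleAbs(big,alpha=1.4)[:600] if 0 else cv2.resize(cv2.convertScaleAbs(big,alpha=1.3),(430,600)))
E
```

```text
jar [115.9 152.9  15. ] [0.7803 0.375  0.09  ] side px [266.1784 106.6473]
jar [220.4 208.9  11.7] [0.6573 0.1555 0.09  ] side px [290.6128 172.2729]
jar [262.4 254.4  12.3] [0.561  0.0689 0.09  ] side px [285.959  214.9535]
jar [272.4 204.4  12.1] [0.6653 0.0481 0.09  ] side px [327.0873 193.8736]
jar [328.4 254.9  11.5] [ 0.5579 -0.0659  0.09  ] side px [330.9307 250.3674]
jar [330.4 310.4  11.7] [ 0.445  -0.0678  0.09  ] side px [290.8966 284.7829]
jar [331.9 201.4  12. ] [ 0.6701 -0.0754  0.09  ] side px [371.1945 222.0466]
crate 8984.0 [[143, 231], [219, 245], [198, 354], [118, 342]]
[[0.6229 0.3305]
 [0.5899 0.1671]
 [0.3608 0.2079]
 [0.3883 0.3745]] ctr [0.4908 0.2708] sides [0.1667 0.2328 0.1688]
bg 139 145 145 [148 145 144] [131 136 140] 100
rack 12504.5 [[489, 275], [489, 379], [368, 379], [368, 275]]
[[ 0.5191 -0.4235]
 [ 0.2949 -0.4087]
 [ 0.2998 -0.1483]
 [ 0.5233 -0.1552]] ctr [ 0.4093 -0.2839] sides [0.2247 0.2605 0.2236]
```

View pics/crop.png

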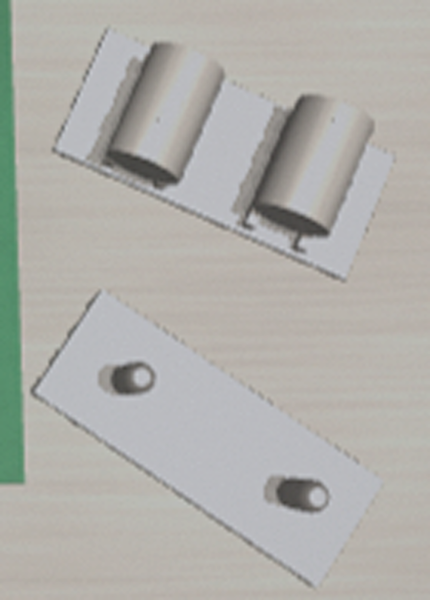

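The crop shows the post tips at full-image pixels (407,307) and (463,346.5). The cradle's y axis runs lower right, and the cups' closed ends face the robot.

```bash
python3 - <<'E'
from h import *
np.set_printoptions(precision=4,suppress=True)
f=lambda p:(360+p[0]*140/430.-.1,185+p[1]*195/600.-.1)
post=[ray("top",f(p),.068) for p in((145,375),(317,497))];print("posts",post,np.linalg.norm(post[0]-post[1]),[proj("side",p) for p in post])
r=np.array([ray("top",f(p),.008) for p in((100,290),(382,485),(315,587),(33,392))]);print("rack c",r.mean(0),np.linalg.norm(r-np.roll(r,-1,0),axis=1), "postmid",np.mean(post,0))
c=np.array([ray("top",f(p),.006) for p in((107,27),(395,155),(345,280),(53,150))]);print("cradle",c.mean(0),np.linalg.norm(c-np.roll(c,-1,0),axis=1))
y=(c[0]+c[3]-c[1]-c[2]);y/=np.linalg.norm(y);x=np.array([y[1],-y[0],0]);print("cradle x,y axes",x,y, "angle y",np.degrees(np.arctan2(y[1],y[0])))
for k,(b,m) in enumerate([((143,168),(186,56)),((293,218),(337,109))]):
    B=ray("top",f(b),.043);M=ray("top",f(m),.043);o=c.mean(0);print("cup",k,"bottom",B,"mouth",M,"len",np.linalg.norm(M-B),"in cradle",(B-o)@x,(B-o)@y,(M-o)@x,(M-o)@y)
    print(" side px",proj("side",B),proj("side",M))
for z,p in((.17,(296,138)),(.11,(298,158))):print("bottle",ray("top",p,z))
o=np.array([.4907,.2716]);u=np.array([.983,-.184]);v=np.array([.184,.983])
for i in(-1,0,1):
  for j in(-1,1):print("cell",i,j,o+.079*i*u+.0395*j*v)
E
```

```text
posts [array([ 0.4504, -0.2272,  0.068 ]), array([ 0.3678, -0.3386,  0.068 ])] 0.1387078605750372 [array([354.3742, 340.1079]), array([370.9842, 414.1737])]
rack c [ 0.4075 -0.2807  0.008 ] [0.2403 0.0864 0.2379 0.0877] postmid [ 0.4091 -0.2829  0.068 ]
cradle [ 0.6125 -0.3041  0.006 ] [0.2295 0.1002 0.2299 0.101 ]
cradle x,y axes [ 0.9036 -0.4284  0.    ] [0.4284 0.9036 0.    ] angle y 64.63080859348567
cup 0 bottom [ 0.5955 -0.2367  0.043 ] mouth [ 0.6756 -0.2707  0.043 ] len 0.08700994657241141 in cradle -0.04420466095652239 0.05363691387997242 0.04273184647953124 0.05721105396604638
 side px [407.1048 301.3191] [445.5547 286.6462]
cup 1 bottom [ 0.5585 -0.3405  0.043 ] mouth [ 0.6358 -0.3762  0.043 ] len 0.08506820325406568 in cradle -0.0331170391523949 -0.05605102629018088 0.05194658051383461 -0.055167955424347936
 side px [438.8138 346.6534] [478.8961 331.6576]
bottle [ 0.7772 -0.0047  0.17  ]
bottle [ 0.7577 -0.0065  0.11  ]
cell -1 -1 [0.4058 0.2473]
cell -1 1 [0.4203 0.325 ]
cell 0 -1 [0.4834 0.2328]
cell 0 1 [0.498  0.3104]
cell 1 -1 [0.5611 0.2182]
cell 1 1 [0.5756 0.2959]
```

Call:
send_rows --increments '[{"yaw": 0.44, "claw": -1}, {"yaw": 0.44, "claw": -1}, {"yaw": 0.44, "claw": -1}, {"yaw": 0.44, "claw": -1}, {"yaw": 0.44, "claw": -1}]'

```text
invalid input
```

Call:
send_rows --increments '[{"dx": 0, "dy": 0, "dz": 0, "yaw": 0.44, "claw": -1}, {"dx": 0, "dy": 0, "dz": 0, "yaw": 0.44, "claw": -1}, {"dx": 0, "dy": 0, "dz": 0, "yaw": 0.44, "claw": -1}, {"dx": 0, "dy": 0, "dz": 0, "yaw": 0.44, "claw": -1}, {"dx": 0, "dy": 0, "dz": 0, "yaw": 0.44, "claw": -1}]'

```text
time: 0.72
tool_pos: [0.1898, 0.5951, 0.2307]
tool_rot: [0.0, 0.465, 0.885, -0.001]
contact_force: [0.2, -0.2, -0.2]
gripper_width: 0.999
grasp_force: 0.0
```

```bash
cat >> h.py <<'E'
def legs(pts):
    s=manip.state();p=s["tool_pos"];print("t",round(s["time"],2),"pos",p.round(4))
    for q in pts:print(np.round(q,3),"->",shift(np.array(q)-p).round(4))
E
python3 - <<'E'
from h import *
legs([(.6573,.1555,.2),(.6573,.1555,.048),(.5756,.2959,.2),(.5756,.2959,.055)])
E
```

```text
t 0.72 pos [0.1898 0.5951 0.2307]
[0.657 0.156 0.2  ] -> [-1.2544  0.2713  0.0618]
[0.657 0.156 0.048] -> [-1.2543  0.2715  0.3658]
[0.576 0.296 0.2  ] -> [-0.9305  0.296   0.0616]
[0.576 0.296 0.055] -> [-0.9303  0.2963  0.3516]
```

Beyond 1 in x, so this takes two calls: first over the crate, then on.

Call:
send_rows --increments '[{"dx": -0.3, "dy": 0.1, "dz": 0.06, "yaw": 0, "claw": -1}, {"dx": -0.6, "dy": 0.2, "dz": 0.06, "yaw": 0, "claw": -1}, {"dx": -0.93, "dy": 0.296, "dz": 0.06, "yaw": 0, "claw": -1}, {"dx": -0.93, "dy": 0.296, "dz": 0.06, "yaw": 0, "claw": -1}, {"dx": -0.93, "dy": 0.296, "dz": 0.06, "yaw": 0, "claw": -1}, {"dx": -0.93, "dy": 0.296, "dz": 0.06, "yaw": 0, "claw": -1}, {"dx": -0.93, "dy": 0.296, "dz": 0.06, "yaw": 0, "claw": -1}, {"dx": -0.93, "dy": 0.296, "dz": 0.06, "yaw": 0, "claw": -1}, {"dx": -0.93, "dy": 0.296, "dz": 0.06, "yaw": 0, "claw": -1}]'

```text
time: 1.85
tool_pos: [0.5774, 0.2932, 0.2005]
tool_rot: [-0.0, 0.467, 0.884, -0.0]
contact_force: [-1.0, 0.3, -0.0]
gripper_width: 0.998
grasp_force: 0.0
```

```bash
python3 - <<'E'
from h import *
legs([(.6573,.1555,.2),(.6573,.1555,.048),(.5756,.2959,.2),(.5756,.2959,.055)])
E
```

```text
t 1.85 pos [0.5774 0.2932 0.2005]
[0.657 0.156 0.2  ] -> [-0.3177 -0.0232  0.0011]
[0.657 0.156 0.048] -> [-0.3176 -0.0229  0.3051]
[0.576 0.296 0.2  ] -> [0.0064 0.0001 0.001 ]
[0.576 0.296 0.055] -> [0.0064 0.0004 0.291 ]
```

Call:
send_rows --increments '[{"dx": -0.318, "dy": -0.023, "dz": 0, "yaw": 0, "claw": -1}, {"dx": -0.318, "dy": -0.023, "dz": 0, "yaw": 0, "claw": -1}, {"dx": -0.318, "dy": -0.023, "dz": 0, "yaw": 0, "claw": -1}, {"dx": -0.318, "dy": -0.023, "dz": 0, "yaw": 0, "claw": -1}, {"dx": -0.318, "dy": -0.023, "dz": 0.1, "yaw": 0, "claw": -1}, {"dx": -0.318, "dy": -0.023, "dz": 0.2, "yaw": 0, "claw": -1}, {"dx": -0.318, "dy": -0.023, "dz": 0.305, "yaw": 0, "claw": -1}, {"dx": -0.318, "dy": -0.023, "dz": 0.305, "yaw": 0, "claw": -1}, {"dx": -0.318, "dy": -0.023, "dz": 0.305, "yaw": 0, "claw": 1}, {"dx": -0.318, "dy": -0.023, "dz": 0.305, "yaw": 0, "claw": 1}, {"dx": -0.318, "dy": -0.023, "dz": 0.305, "yaw": 0, "claw": 1}, {"dx": -0.318, "dy": -0.023, "dz": 0.305, "yaw": 0, "claw": 1}, {"dx": -0.318, "dy": -0.023, "dz": 0.305, "yaw": 0, "claw": 1}, {"dx": -0.318, "dy": -0.023, "dz": 0.2, "yaw": 0, "claw": 1}, {"dx": -0.318, "dy": -0.023, "dz": 0.1, "yaw": 0, "claw": 1}, {"dx": -0.318, "dy": -0.023, "dz": 0, "yaw": 0, "claw": 1}, {"dx": -0.318, "dy": -0.023, "dz": 0, "yaw": 0, "claw": 1}]'

```text
time: 3.98
tool_pos: [0.6593, 0.1589, 0.2096]
tool_rot: [0.005, 0.466, 0.885, 0.004]
contact_force: [-0.0, 0.5, -1.0]
gripper_width: 0.57
grasp_force: 62.7
```

```bash
python3 - <<'E'
from h import *
s=manip.state();print(s["gripper_width"],s["grasp_force"])
cv2.imwrite("pics/side1.png",grab("side"))
legs([(.5756,.2959,.2),(.5756,.2959,.055)])
E
```

```text
0.5695038713864408 62.6778631657362
t 4.03 pos [0.6575 0.1586 0.2055]
[0.576 0.296 0.2  ] -> [0.3191 0.0204 0.0101]
[0.576 0.296 0.055] -> [0.32   0.0186 0.3001]
```

View pics/side1.png

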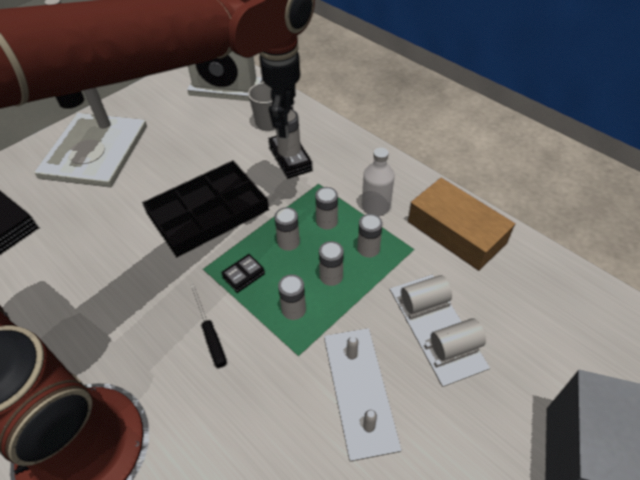

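Jar is held upright (seen at (288,135)). Placing it in cell (1,1).

Call:
send_rows --increments '[{"dx": 0.12, "dy": 0.01, "dz": 0, "yaw": 0, "claw": 1}, {"dx": 0.22, "dy": 0.02, "dz": 0, "yaw": 0, "claw": 1}, {"dx": 0.324, "dy": 0.023, "dz": 0, "yaw": 0, "claw": 1}, {"dx": 0.324, "dy": 0.023, "dz": 0, "yaw": 0, "claw": 1}, {"dx": 0.324, "dy": 0.023, "dz": 0, "yaw": 0, "claw": 1}, {"dx": 0.324, "dy": 0.023, "dz": 0.1, "yaw": 0, "claw": 1}, {"dx": 0.324, "dy": 0.023, "dz": 0.2, "yaw": 0, "claw": 1}, {"dx": 0.324, "dy": 0.023, "dz": 0.27, "yaw": 0, "claw": 1}, {"dx": 0.324, "dy": 0.023, "dz": 0.29, "yaw": 0, "claw": 1}, {"dx": 0.324, "dy": 0.023, "dz": 0.29, "yaw": 0, "claw": 1}, {"dx": 0.324, "dy": 0.023, "dz": 0.29, "yaw": 0, "claw": -0.6}, {"dx": 0.324, "dy": 0.023, "dz": 0.29, "yaw": 0, "claw": -0.6}, {"dx": 0.324, "dy": 0.023, "dz": 0.29, "yaw": 0, "claw": -0.6}, {"dx": 0.324, "dy": 0.023, "dz": 0.2, "yaw": 0, "claw": -0.6}, {"dx": 0.324, "dy": 0.023, "dz": 0.1, "yaw": 0, "claw": -0.8}, {"dx": 0.324, "dy": 0.023, "dz": 0, "yaw": 0, "claw": -1}, {"dx": 0.324, "dy": 0.023, "dz": 0, "yaw": 0, "claw": -1}]'

```text
time: 6.15
tool_pos: [0.5766, 0.2996, 0.2081]
tool_rot: [0.004, 0.466, 0.885, 0.004]
contact_force: [0.1, -1.0, -0.1]
gripper_width: 1.003
grasp_force: 0.0
```

```bash
python3 - <<'E'
from h import *
im=grab("top");cv2.imwrite("pics/top2.png",im)
for c in sorted(jars(im)): print("jar",np.round(c,1),ray("top",c[:2],.09).round(4))
legs([(.6653,.0481,.2),(.6653,.0481,.048),(.5611,.2182,.2),(.5611,.2182,.055)])
E
```

```text
jar [114.9 154.4  15. ] [0.777 0.377 0.09 ]
jar [151.4 249.4  11.6] [0.5747 0.2947 0.09  ]
jar [263.4 254.9  12.2] [0.5599 0.0668 0.09  ]
jar [272.9 204.9  11.7] [0.6643 0.0471 0.09  ]
jar [299.4 164.9  14. ] [ 0.7495 -0.0088  0.09  ]
jar [328.4 254.9  11.6] [ 0.5579 -0.0659  0.09  ]
jar [330.4 310.4  11.6] [ 0.445  -0.0678  0.09  ]
jar [331.4 201.4  11.8] [ 0.6701 -0.0744  0.09  ]
t 6.2 pos [0.5751 0.299  0.2045]
[0.665 0.048 0.2  ] -> [-0.5157 -0.1354  0.0089]
[0.665 0.048 0.048] -> [-0.5153 -0.1371  0.3129]
[0.561 0.218 0.2  ] -> [-0.1173 -0.1145  0.0085]
[0.561 0.218 0.055] -> [-0.1169 -0.1161  0.2985]
```

View pics/top2.png

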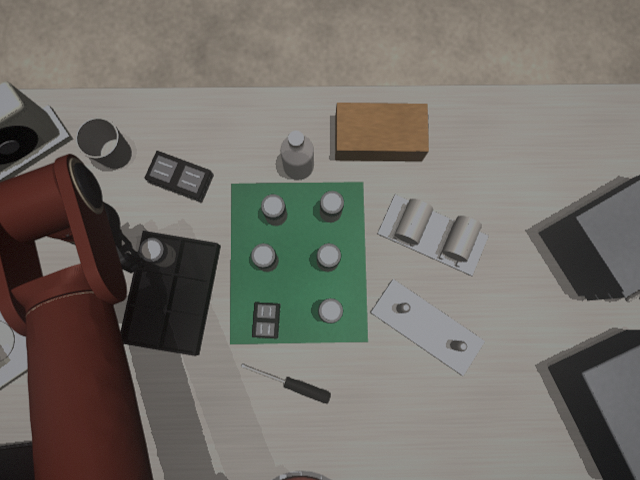

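Jar 1 is standing in cell (1,1) at (151,249), and the other five are unmoved. I'll compute the chain of remaining legs from the commanded poses.

```bash
python3 - <<'E'
import numpy as np
a,b=.466,.885;n=np.hypot(a,b);a/=n;b/=n
T=np.array([[2*a*a-1,2*a*b],[2*a*b,2*b*b-1]])
pts=[(.5756,.2959),(.6648,.0476),(.5611,.2182),(.5605,.0678),(.498,.3104),(.5579,-.0659),(.4834,.2328),(.6701,-.0749),(.4203,.325),(.445,-.0678),(.4058,.2473)]
for p,q in zip(pts,pts[1:]):print(p,q,(T@(np.array(q)-p)/.5).round(3))
E
```

```text
(0.5756, 0.2959) (0.6648, 0.0476) [-0.51  -0.134]
(0.6648, 0.0476) (0.5611, 0.2182) [0.399 0.022]
(0.5611, 0.2182) (0.5605, 0.0678) [-0.247 -0.171]
(0.5605, 0.0678) (0.498, 0.3104) [0.471 0.171]
(0.498, 0.3104) (0.5579, -0.0659) [-0.688 -0.327]
(0.5579, -0.0659) (0.4834, 0.2328) [0.577 0.215]
(0.4834, 0.2328) (0.6701, -0.0749) [-0.719 -0.04 ]
(0.6701, -0.0749) (0.4203, 0.325) [0.942 0.041]
(0.4203, 0.325) (0.445, -0.0678) [-0.676 -0.404]
(0.445, -0.0678) (0.4058, 0.2473) [0.564 0.292]
```

Call:
send_rows --increments '[{"dx": -0.2, "dy": -0.05, "dz": 0, "yaw": 0, "claw": -1}, {"dx": -0.51, "dy": -0.134, "dz": 0, "yaw": 0, "claw": -1}, {"dx": -0.51, "dy": -0.134, "dz": 0, "yaw": 0, "claw": -1}, {"dx": -0.51, "dy": -0.134, "dz": 0, "yaw": 0, "claw": -1}, {"dx": -0.51, "dy": -0.134, "dz": 0, "yaw": 0, "claw": -1}, {"dx": -0.51, "dy": -0.134, "dz": 0, "yaw": 0, "claw": -1}, {"dx": -0.51, "dy": -0.134, "dz": 0.1, "yaw": 0, "claw": -1}, {"dx": -0.51, "dy": -0.134, "dz": 0.2, "yaw": 0, "claw": -1}, {"dx": -0.51, "dy": -0.134, "dz": 0.305, "yaw": 0, "claw": -1}, {"dx": -0.51, "dy": -0.134, "dz": 0.305, "yaw": 0, "claw": -1}, {"dx": -0.51, "dy": -0.134, "dz": 0.305, "yaw": 0, "claw": 1}, {"dx": -0.51, "dy": -0.134, "dz": 0.305, "yaw": 0, "claw": 1}, {"dx": -0.51, "dy": -0.134, "dz": 0.305, "yaw": 0, "claw": 1}, {"dx": -0.51, "dy": -0.134, "dz": 0.305, "yaw": 0, "claw": 1}, {"dx": -0.51, "dy": -0.134, "dz": 0.305, "yaw": 0, "claw": 1}, {"dx": -0.51, "dy": -0.134, "dz": 0.2, "yaw": 0, "claw": 1}, {"dx": -0.51, "dy": -0.134, "dz": 0.1, "yaw": 0, "claw": 1}, {"dx": -0.51, "dy": -0.134, "dz": 0, "yaw": 0, "claw": 1}, {"dx": -0.51, "dy": -0.134, "dz": 0, "yaw": 0, "claw": 1}]'

```text
time: 8.57
tool_pos: [0.6663, 0.0502, 0.2098]
tool_rot: [0.006, 0.466, 0.885, 0.003]
contact_force: [0.1, -0.1, -1.8]
gripper_width: 0.575
grasp_force: 62.5
```

Call:
send_rows --increments '[{"dx": 0.12, "dy": 0.01, "dz": 0, "yaw": 0, "claw": 1}, {"dx": 0.24, "dy": 0.02, "dz": 0, "yaw": 0, "claw": 1}, {"dx": 0.399, "dy": 0.022, "dz": 0, "yaw": 0, "claw": 1}, {"dx": 0.399, "dy": 0.022, "dz": 0, "yaw": 0, "claw": 1}, {"dx": 0.399, "dy": 0.022, "dz": 0, "yaw": 0, "claw": 1}, {"dx": 0.399, "dy": 0.022, "dz": 0, "yaw": 0, "claw": 1}, {"dx": 0.399, "dy": 0.022, "dz": 0.1, "yaw": 0, "claw": 1}, {"dx": 0.399, "dy": 0.022, "dz": 0.2, "yaw": 0, "claw": 1}, {"dx": 0.399, "dy": 0.022, "dz": 0.27, "yaw": 0, "claw": 1}, {"dx": 0.399, "dy": 0.022, "dz": 0.29, "yaw": 0, "claw": 1}, {"dx": 0.399, "dy": 0.022, "dz": 0.29, "yaw": 0, "claw": 1}, {"dx": 0.399, "dy": 0.022, "dz": 0.29, "yaw": 0, "claw": -0.6}, {"dx": 0.399, "dy": 0.022, "dz": 0.29, "yaw": 0, "claw": -0.6}, {"dx": 0.399, "dy": 0.022, "dz": 0.29, "yaw": 0, "claw": -0.6}, {"dx": 0.399, "dy": 0.022, "dz": 0.2, "yaw": 0, "claw": -0.6}, {"dx": 0.399, "dy": 0.022, "dz": 0.1, "yaw": 0, "claw": -0.8}, {"dx": 0.399, "dy": 0.022, "dz": 0, "yaw": 0, "claw": -1}, {"dx": 0.399, "dy": 0.022, "dz": 0, "yaw": 0, "claw": -1}]'

```text
time: 10.82
tool_pos: [0.5619, 0.2219, 0.2079]
tool_rot: [0.004, 0.466, 0.885, 0.004]
contact_force: [0.9, -0.4, 0.2]
gripper_width: 1.001
grasp_force: 0.0
```

```bash
cat > look.py <<'E'
from h import *
im=grab("top");cv2.imwrite("pics/last.png",im)
for c in sorted(jars(im)): print("jar",np.round(c,1),ray("top",c[:2],.09).round(4))
s=manip.state();print(s["time"],s["tool_pos"].round(4))
E
python3 look.py
```

```text
jar [102.9 135.4  15. ] [0.819  0.4038 0.09  ]
jar [114.9 153.9  14.5] [0.7781 0.377  0.09  ]
jar [189.4 255.9  11.3] [0.5601 0.2173 0.09  ]
jar [262.9 253.9  12.7] [0.562  0.0678 0.09  ]
jar [328.4 254.9  11.5] [ 0.5579 -0.0659  0.09  ]
jar [330.4 310.4  11.8] [ 0.445  -0.0678  0.09  ]
jar [331.4 201.9  11.6] [ 0.669  -0.0743  0.09  ]
10.875 [0.5603 0.2215 0.2044]
```

Call:
send_rows --increments '[{"dx": -0.12, "dy": -0.08, "dz": 0, "yaw": 0, "claw": -1}, {"dx": -0.247, "dy": -0.171, "dz": 0, "yaw": 0, "claw": -1}, {"dx": -0.247, "dy": -0.171, "dz": 0, "yaw": 0, "claw": -1}, {"dx": -0.247, "dy": -0.171, "dz": 0, "yaw": 0, "claw": -1}, {"dx": -0.247, "dy": -0.171, "dz": 0.1, "yaw": 0, "claw": -1}, {"dx": -0.247, "dy": -0.171, "dz": 0.2, "yaw": 0, "claw": -1}, {"dx": -0.247, "dy": -0.171, "dz": 0.305, "yaw": 0, "claw": -1}, {"dx": -0.247, "dy": -0.171, "dz": 0.305, "yaw": 0, "claw": -1}, {"dx": -0.247, "dy": -0.171, "dz": 0.305, "yaw": 0, "claw": 1}, {"dx": -0.247, "dy": -0.171, "dz": 0.305, "yaw": 0, "claw": 1}, {"dx": -0.247, "dy": -0.171, "dz": 0.305, "yaw": 0, "claw": 1}, {"dx": -0.247, "dy": -0.171, "dz": 0.305, "yaw": 0, "claw": 1}, {"dx": -0.247, "dy": -0.171, "dz": 0.305, "yaw": 0, "claw": 1}, {"dx": -0.247, "dy": -0.171, "dz": 0.2, "yaw": 0, "claw": 1}, {"dx": -0.247, "dy": -0.171, "dz": 0.1, "yaw": 0, "claw": 1}, {"dx": -0.247, "dy": -0.171, "dz": 0, "yaw": 0, "claw": 1}, {"dx": -0.247, "dy": -0.171, "dz": 0, "yaw": 0, "claw": 1}]'

```text
time: 13.0
tool_pos: [0.5616, 0.0708, 0.2084]
tool_rot: [0.005, 0.466, 0.885, 0.003]
contact_force: [-0.2, -0.0, -2.0]
gripper_width: 0.57
grasp_force: 62.6
```

Call:
send_rows --increments '[{"dx": 0.12, "dy": 0.04, "dz": 0, "yaw": 0, "claw": 1}, {"dx": 0.24, "dy": 0.08, "dz": 0, "yaw": 0, "claw": 1}, {"dx": 0.36, "dy": 0.13, "dz": 0, "yaw": 0, "claw": 1}, {"dx": 0.471, "dy": 0.171, "dz": 0, "yaw": 0, "claw": 1}, {"dx": 0.471, "dy": 0.171, "dz": 0, "yaw": 0, "claw": 1}, {"dx": 0.471, "dy": 0.171, "dz": 0, "yaw": 0, "claw": 1}, {"dx": 0.471, "dy": 0.171, "dz": 0.1, "yaw": 0, "claw": 1}, {"dx": 0.471, "dy": 0.171, "dz": 0.2, "yaw": 0, "claw": 1}, {"dx": 0.471, "dy": 0.171, "dz": 0.27, "yaw": 0, "claw": 1}, {"dx": 0.471, "dy": 0.171, "dz": 0.29, "yaw": 0, "claw": 1}, {"dx": 0.471, "dy": 0.171, "dz": 0.29, "yaw": 0, "claw": 1}, {"dx": 0.471, "dy": 0.171, "dz": 0.29, "yaw": 0, "claw": -0.6}, {"dx": 0.471, "dy": 0.171, "dz": 0.29, "yaw": 0, "claw": -0.6}, {"dx": 0.471, "dy": 0.171, "dz": 0.29, "yaw": 0, "claw": -0.6}, {"dx": 0.471, "dy": 0.171, "dz": 0.2, "yaw": 0, "claw": -0.6}, {"dx": 0.471, "dy": 0.171, "dz": 0.1, "yaw": 0, "claw": -0.8}, {"dx": 0.471, "dy": 0.171, "dz": 0, "yaw": 0, "claw": -1}, {"dx": 0.471, "dy": 0.171, "dz": 0, "yaw": 0, "claw": -1}]'

```text
time: 15.25
tool_pos: [0.4983, 0.3147, 0.2078]
tool_rot: [0.003, 0.466, 0.885, 0.004]
contact_force: [0.1, -0.0, -0.0]
gripper_width: 1.001
grasp_force: 0.0
```

```bash
python3 look.py
```

```text
jar [11.9 98.9 11.2] [0.9021 0.5991 0.09  ]
jar [ 70.9 244.4  14. ] [0.5874 0.4581 0.09  ]
jar [ 92.9 141.4  13.9] [0.806 0.424 0.09 ]
jar [116.9 152.9  14.5] [0.7803 0.3729 0.09  ]
jar [141.9 287.9  12.6] [0.4965 0.3113 0.09  ]
jar [151.4 249.4  12.1] [0.5747 0.2947 0.09  ]
jar [188.9 255.4  11.6] [0.5612 0.2183 0.09  ]
jar [328.4 255.4  11.2] [ 0.5569 -0.0659  0.09  ]
jar [331.4 310.4  12.8] [ 0.445  -0.0698  0.09  ]
jar [331.9 201.9  11.2] [ 0.669  -0.0754  0.09  ]
15.3 [0.4967 0.314  0.2043]
```

Next is the jar at (0.558,-0.066), to cell (0,-1).

Call:
send_rows --increments '[{"dx": -0.3, "dy": -0.14, "dz": 0, "yaw": 0, "claw": -1}, {"dx": -0.688, "dy": -0.327, "dz": 0, "yaw": 0, "claw": -1}, {"dx": -0.688, "dy": -0.327, "dz": 0, "yaw": 0, "claw": -1}, {"dx": -0.688, "dy": -0.327, "dz": 0, "yaw": 0, "claw": -1}, {"dx": -0.688, "dy": -0.327, "dz": 0, "yaw": 0, "claw": -1}, {"dx": -0.688, "dy": -0.327, "dz": 0, "yaw": 0, "claw": -1}, {"dx": -0.688, "dy": -0.327, "dz": 0, "yaw": 0, "claw": -1}, {"dx": -0.688, "dy": -0.327, "dz": 0, "yaw": 0, "claw": -1}, {"dx": -0.688, "dy": -0.327, "dz": 0.1, "yaw": 0, "claw": -1}, {"dx": -0.688, "dy": -0.327, "dz": 0.2, "yaw": 0, "claw": -1}, {"dx": -0.688, "dy": -0.327, "dz": 0.305, "yaw": 0, "claw": -1}, {"dx": -0.688, "dy": -0.327, "dz": 0.305, "yaw": 0, "claw": -1}, {"dx": -0.688, "dy": -0.327, "dz": 0.305, "yaw": 0, "claw": 1}, {"dx": -0.688, "dy": -0.327, "dz": 0.305, "yaw": 0, "claw": 1}, {"dx": -0.688, "dy": -0.327, "dz": 0.305, "yaw": 0, "claw": 1}, {"dx": -0.688, "dy": -0.327, "dz": 0.305, "yaw": 0, "claw": 1}, {"dx": -0.688, "dy": -0.327, "dz": 0.305, "yaw": 0, "claw": 1}, {"dx": -0.688, "dy": -0.327, "dz": 0.2, "yaw": 0, "claw": 1}, {"dx": -0.688, "dy": -0.327, "dz": 0.1, "yaw": 0, "claw": 1}, {"dx": -0.688, "dy": -0.327, "dz": 0, "yaw": 0, "claw": 1}]'

```text
time: 17.8
tool_pos: [0.5553, -0.0629, 0.2037]
tool_rot: [0.001, 0.466, 0.885, 0.0]
contact_force: [0.7, 0.0, -1.1]
gripper_width: 0.576
grasp_force: 62.5
```

Call:
send_rows --increments '[{"dx": 0.12, "dy": 0.04, "dz": 0, "yaw": 0, "claw": 1}, {"dx": 0.24, "dy": 0.09, "dz": 0, "yaw": 0, "claw": 1}, {"dx": 0.36, "dy": 0.13, "dz": 0, "yaw": 0, "claw": 1}, {"dx": 0.577, "dy": 0.215, "dz": 0, "yaw": 0, "claw": 1}, {"dx": 0.577, "dy": 0.215, "dz": 0, "yaw": 0, "claw": 1}, {"dx": 0.577, "dy": 0.215, "dz": 0, "yaw": 0, "claw": 1}, {"dx": 0.577, "dy": 0.215, "dz": 0, "yaw": 0, "claw": 1}, {"dx": 0.577, "dy": 0.215, "dz": 0.1, "yaw": 0, "claw": 1}, {"dx": 0.577, "dy": 0.215, "dz": 0.2, "yaw": 0, "claw": 1}, {"dx": 0.577, "dy": 0.215, "dz": 0.27, "yaw": 0, "claw": 1}, {"dx": 0.577, "dy": 0.215, "dz": 0.29, "yaw": 0, "claw": 1}, {"dx": 0.577, "dy": 0.215, "dz": 0.29, "yaw": 0, "claw": 1}, {"dx": 0.577, "dy": 0.215, "dz": 0.29, "yaw": 0, "claw": -0.6}, {"dx": 0.577, "dy": 0.215, "dz": 0.29, "yaw": 0, "claw": -0.6}, {"dx": 0.577, "dy": 0.215, "dz": 0.29, "yaw": 0, "claw": -0.6}, {"dx": 0.577, "dy": 0.215, "dz": 0.2, "yaw": 0, "claw": -0.6}, {"dx": 0.577, "dy": 0.215, "dz": 0.1, "yaw": 0, "claw": -0.8}, {"dx": 0.577, "dy": 0.215, "dz": 0, "yaw": 0, "claw": -1}, {"dx": 0.577, "dy": 0.215, "dz": 0, "yaw": 0, "claw": -1}]'

```text
time: 20.18
tool_pos: [0.4836, 0.2369, 0.2074]
tool_rot: [0.004, 0.466, 0.885, 0.004]
contact_force: [1.1, -0.1, -0.1]
gripper_width: 0.999
grasp_force: 0.0
```

```bash
python3 look.py
```

```text
jar [ 26.4 138.9  11.2] [0.8131 0.5628 0.09  ]
jar [115.4 153.4  14.5] [0.7792 0.376  0.09  ]
jar [151.4 248.9  11.7] [0.5757 0.2947 0.09  ]
jar [181.9 293.4  11.6] [0.4841 0.2308 0.09  ]
jar [188.9 255.9  11.8] [0.5602 0.2183 0.09  ]
jar [298.9 163.9  15. ] [ 0.7517 -0.0077  0.09  ]
jar [331.4 201.9  11.2] [ 0.669  -0.0743  0.09  ]
jar [332.9 310.9  14.2] [ 0.444  -0.0728  0.09  ]
20.225 [0.4821 0.2363 0.2042]
```

Call:
send_rows --increments '[{"dx": -0.3, "dy": -0.02, "dz": 0, "yaw": 0, "claw": -1}, {"dx": -0.719, "dy": -0.04, "dz": 0, "yaw": 0, "claw": -1}, {"dx": -0.719, "dy": -0.04, "dz": 0, "yaw": 0, "claw": -1}, {"dx": -0.719, "dy": -0.04, "dz": 0, "yaw": 0, "claw": -1}, {"dx": -0.719, "dy": -0.04, "dz": 0, "yaw": 0, "claw": -1}, {"dx": -0.719, "dy": -0.04, "dz": 0, "yaw": 0, "claw": -1}, {"dx": -0.719, "dy": -0.04, "dz": 0, "yaw": 0, "claw": -1}, {"dx": -0.719, "dy": -0.04, "dz": 0, "yaw": 0, "claw": -1}, {"dx": -0.719, "dy": -0.04, "dz": 0.1, "yaw": 0, "claw": -1}, {"dx": -0.719, "dy": -0.04, "dz": 0.2, "yaw": 0, "claw": -1}, {"dx": -0.719, "dy": -0.04, "dz": 0.305, "yaw": 0, "claw": -1}, {"dx": -0.719, "dy": -0.04, "dz": 0.305, "yaw": 0, "claw": -1}, {"dx": -0.719, "dy": -0.04, "dz": 0.305, "yaw": 0, "claw": 1}, {"dx": -0.719, "dy": -0.04, "dz": 0.305, "yaw": 0, "claw": 1}, {"dx": -0.719, "dy": -0.04, "dz": 0.305, "yaw": 0, "claw": 1}, {"dx": -0.719, "dy": -0.04, "dz": 0.305, "yaw": 0, "claw": 1}, {"dx": -0.719, "dy": -0.04, "dz": 0.305, "yaw": 0, "claw": 1}, {"dx": -0.719, "dy": -0.04, "dz": 0.2, "yaw": 0, "claw": 1}, {"dx": -0.719, "dy": -0.04, "dz": 0.1, "yaw": 0, "claw": 1}, {"dx": -0.719, "dy": -0.04, "dz": 0, "yaw": 0, "claw": 1}]'

```text
time: 22.72
tool_pos: [0.6677, -0.0718, 0.2038]
tool_rot: [0.001, 0.466, 0.885, 0.0]
contact_force: [1.8, -0.1, -2.6]
gripper_width: 0.572
grasp_force: 62.5
```

Call:
send_rows --increments '[{"dx": 0.12, "dy": 0.01, "dz": 0, "yaw": 0, "claw": 1}, {"dx": 0.24, "dy": 0.01, "dz": 0, "yaw": 0, "claw": 1}, {"dx": 0.36, "dy": 0.02, "dz": 0, "yaw": 0, "claw": 1}, {"dx": 0.6, "dy": 0.03, "dz": 0, "yaw": 0, "claw": 1}, {"dx": 0.942, "dy": 0.041, "dz": 0, "yaw": 0, "claw": 1}, {"dx": 0.942, "dy": 0.041, "dz": 0, "yaw": 0, "claw": 1}, {"dx": 0.942, "dy": 0.041, "dz": 0, "yaw": 0, "claw": 1}, {"dx": 0.942, "dy": 0.041, "dz": 0, "yaw": 0, "claw": 1}, {"dx": 0.942, "dy": 0.041, "dz": 0, "yaw": 0, "claw": 1}, {"dx": 0.942, "dy": 0.041, "dz": 0, "yaw": 0, "claw": 1}, {"dx": 0.942, "dy": 0.041, "dz": 0.1, "yaw": 0, "claw": 1}, {"dx": 0.942, "dy": 0.041, "dz": 0.2, "yaw": 0, "claw": 1}, {"dx": 0.942, "dy": 0.041, "dz": 0.27, "yaw": 0, "claw": 1}, {"dx": 0.942, "dy": 0.041, "dz": 0.29, "yaw": 0, "claw": 1}, {"dx": 0.942, "dy": 0.041, "dz": 0.29, "yaw": 0, "claw": -0.6}, {"dx": 0.942, "dy": 0.041, "dz": 0.29, "yaw": 0, "claw": -0.6}, {"dx": 0.942, "dy": 0.041, "dz": 0.29, "yaw": 0, "claw": -0.6}, {"dx": 0.942, "dy": 0.041, "dz": 0.2, "yaw": 0, "claw": -0.6}, {"dx": 0.942, "dy": 0.041, "dz": 0.1, "yaw": 0, "claw": -0.8}, {"dx": 0.942, "dy": 0.041, "dz": 0, "yaw": 0, "claw": -1}]'

```text
time: 25.22
tool_pos: [0.4179, 0.3278, 0.2029]
tool_rot: [0.0, 0.466, 0.885, 0.0]
contact_force: [-0.3, 0.6, -0.5]
gripper_width: 1.003
grasp_force: 0.0
```

```bash
python3 look.py
```

```text
jar [ 10.4 154.9  15. ] [0.7785 0.5935 0.09  ]
jar [103.9 135.4  14. ] [0.8189 0.4017 0.09  ]
jar [115.4 153.4  14.5] [0.7792 0.376  0.09  ]
jar [134.4 327.4  11.8] [0.4179 0.3235 0.09  ]
jar [142.4 288.4  12.8] [0.4954 0.3103 0.09  ]
jar [150.9 248.9  12.2] [0.5757 0.2957 0.09  ]
jar [180.4 293.4  12.6] [0.4841 0.2338 0.09  ]
jar [188.9 255.4  12.1] [0.5612 0.2183 0.09  ]
jar [266.4 328.9  11.7] [0.4104 0.061  0.09  ]
jar [298.9 163.9  15. ] [ 0.7517 -0.0077  0.09  ]
jar [330.4 309.9  11.6] [ 0.446  -0.0678  0.09  ]
25.275 [0.4213 0.3299 0.2117]
```

Call:
send_rows --increments '[{"dx": -0.3, "dy": -0.18, "dz": 0, "yaw": 0, "claw": -1}, {"dx": -0.676, "dy": -0.404, "dz": 0, "yaw": 0, "claw": -1}, {"dx": -0.676, "dy": -0.404, "dz": 0, "yaw": 0, "claw": -1}, {"dx": -0.676, "dy": -0.404, "dz": 0, "yaw": 0, "claw": -1}, {"dx": -0.676, "dy": -0.404, "dz": 0, "yaw": 0, "claw": -1}, {"dx": -0.676, "dy": -0.404, "dz": 0, "yaw": 0, "claw": -1}, {"dx": -0.676, "dy": -0.404, "dz": 0, "yaw": 0, "claw": -1}, {"dx": -0.676, "dy": -0.404, "dz": 0, "yaw": 0, "claw": -1}, {"dx": -0.676, "dy": -0.404, "dz": 0.1, "yaw": 0, "claw": -1}, {"dx": -0.676, "dy": -0.404, "dz": 0.2, "yaw": 0, "claw": -1}, {"dx": -0.676, "dy": -0.404, "dz": 0.305, "yaw": 0, "claw": -1}, {"dx": -0.676, "dy": -0.404, "dz": 0.305, "yaw": 0, "claw": -1}, {"dx": -0.676, "dy": -0.404, "dz": 0.305, "yaw": 0, "claw": 1}, {"dx": -0.676, "dy": -0.404, "dz": 0.305, "yaw": 0, "claw": 1}, {"dx": -0.676, "dy": -0.404, "dz": 0.305, "yaw": 0, "claw": 1}, {"dx": -0.676, "dy": -0.404, "dz": 0.305, "yaw": 0, "claw": 1}, {"dx": -0.676, "dy": -0.404, "dz": 0.305, "yaw": 0, "claw": 1}, {"dx": -0.676, "dy": -0.404, "dz": 0.2, "yaw": 0, "claw": 1}, {"dx": -0.676, "dy": -0.404, "dz": 0.1, "yaw": 0, "claw": 1}, {"dx": -0.676, "dy": -0.404, "dz": 0, "yaw": 0, "claw": 1}]'

```text
time: 27.78
tool_pos: [0.4427, -0.0649, 0.2036]
tool_rot: [0.001, 0.466, 0.885, 0.0]
contact_force: [1.6, -0.2, -2.3]
gripper_width: 0.569
grasp_force: 63.0
```

Call:
send_rows --increments '[{"dx": 0.12, "dy": 0.06, "dz": 0, "yaw": 0, "claw": 1}, {"dx": 0.24, "dy": 0.12, "dz": 0, "yaw": 0, "claw": 1}, {"dx": 0.36, "dy": 0.19, "dz": 0, "yaw": 0, "claw": 1}, {"dx": 0.564, "dy": 0.292, "dz": 0, "yaw": 0, "claw": 1}, {"dx": 0.564, "dy": 0.292, "dz": 0, "yaw": 0, "claw": 1}, {"dx": 0.564, "dy": 0.292, "dz": 0, "yaw": 0, "claw": 1}, {"dx": 0.564, "dy": 0.292, "dz": 0, "yaw": 0, "claw": 1}, {"dx": 0.564, "dy": 0.292, "dz": 0.1, "yaw": 0, "claw": 1}, {"dx": 0.564, "dy": 0.292, "dz": 0.2, "yaw": 0, "claw": 1}, {"dx": 0.564, "dy": 0.292, "dz": 0.27, "yaw": 0, "claw": 1}, {"dx": 0.564, "dy": 0.292, "dz": 0.29, "yaw": 0, "claw": 1}, {"dx": 0.564, "dy": 0.292, "dz": 0.29, "yaw": 0, "claw": 1}, {"dx": 0.564, "dy": 0.292, "dz": 0.29, "yaw": 0, "claw": -0.6}, {"dx": 0.564, "dy": 0.292, "dz": 0.29, "yaw": 0, "claw": -0.6}, {"dx": 0.564, "dy": 0.292, "dz": 0.29, "yaw": 0, "claw": -0.6}, {"dx": 0.564, "dy": 0.292, "dz": 0.2, "yaw": 0, "claw": -0.6}, {"dx": 0.564, "dy": 0.292, "dz": 0.1, "yaw": 0, "claw": -0.8}, {"dx": 0.564, "dy": 0.292, "dz": 0, "yaw": 0, "claw": -1}, {"dx": 0.564, "dy": 0.292, "dz": 0, "yaw": 0, "claw": -1}]'

```text
time: 30.15
tool_pos: [0.4063, 0.2514, 0.2071]
tool_rot: [0.003, 0.466, 0.885, 0.004]
contact_force: [-0.2, -0.4, -0.2]
gripper_width: 1.002
grasp_force: 0.0
```

```bash
python3 look.py
```

```text
jar [  9.9 154.9  12.8] [0.7785 0.5946 0.09  ]
jar [103.9 135.9  14. ] [0.8178 0.4016 0.09  ]
jar [116.4 152.9  15. ] [0.7803 0.374  0.09  ]
jar [141.4 287.4  12.8] [0.4975 0.3123 0.09  ]
jar [150.4 249.4  12.1] [0.5747 0.2967 0.09  ]
jar [172.9 331.9  11.3] [0.4078 0.2469 0.09  ]
jar [181.9 292.9  11.2] [0.4851 0.2308 0.09  ]
jar [191.4 261.4  11.8] [0.5488 0.213  0.09  ]
jar [299.9 165.9  12.7] [ 0.7474 -0.0098  0.09  ]
30.2 [0.4048 0.2508 0.204 ]
```

Call:
send_rows --increments '[{"dx": -0.2, "dy": -0.05, "dz": 0, "yaw": -0.1, "claw": -1}, {"dx": -0.9, "dy": -0.2, "dz": 0, "yaw": -0.35, "claw": -1}, {"dx": -0.9, "dy": -0.2, "dz": 0, "yaw": -0.35, "claw": -1}, {"dx": -0.9, "dy": -0.2, "dz": 0, "yaw": -0.35, "claw": -1}, {"dx": -0.9, "dy": -0.2, "dz": 0, "yaw": -0.35, "claw": -1}, {"dx": -0.9, "dy": -0.2, "dz": 0, "yaw": -0.35, "claw": -1}, {"dx": -0.9, "dy": -0.2, "dz": 0, "yaw": -0.35, "claw": -1}, {"dx": -0.9, "dy": -0.2, "dz": 0, "yaw": -0.35, "claw": -1}, {"dx": -0.9, "dy": -0.2, "dz": 0, "yaw": -0.35, "claw": -1}, {"dx": -0.9, "dy": -0.2, "dz": 0, "yaw": -0.35, "claw": -1}, {"dx": -0.9, "dy": -0.2, "dz": 0, "yaw": -0.35, "claw": -1}, {"dx": -0.9, "dy": -0.2, "dz": 0, "yaw": -0.35, "claw": -1}]'

```text
time: 31.7
tool_pos: [0.5757, -0.1762, 0.2013]
tool_rot: [0.0, 0.219, 0.976, 0.0]
contact_force: [-0.3, 0.0, 0.4]
gripper_width: 1.003
grasp_force: 0.0
```

```bash
python3 - <<'E'
from h import *
cv2.imwrite("pics/top3.png",grab("top"))
legs([(.6088,-.2415,.2),(.6088,-.2415,.02)])
print(manip.state()["tool_rot"])
E
```

```text
t 31.75 pos [ 0.5758 -0.1764  0.2015]
[ 0.609 -0.242  0.2  ] -> [-0.1154 -0.0894  0.0029]
[ 0.609 -0.242  0.02 ] -> [-0.1153 -0.0894  0.3629]
[ 1.15880518e-04  2.19451052e-01  9.75623504e-01 -4.70738110e-06]
```

View pics/top3.png

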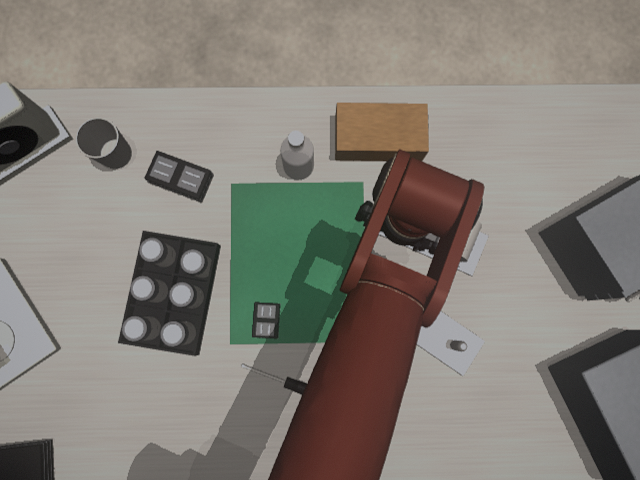

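All six jars stand in the crate, one per cell. Now cup 0, gripped close to its closed end.

Call:
send_rows --increments '[{"dx": -0.115, "dy": -0.089, "dz": 0, "yaw": 0, "claw": -1}, {"dx": -0.115, "dy": -0.089, "dz": 0, "yaw": 0, "claw": -1}, {"dx": -0.115, "dy": -0.089, "dz": 0, "yaw": 0, "claw": -1}, {"dx": -0.115, "dy": -0.089, "dz": 0.1, "yaw": 0, "claw": -1}, {"dx": -0.115, "dy": -0.089, "dz": 0.2, "yaw": 0, "claw": -1}, {"dx": -0.115, "dy": -0.089, "dz": 0.3, "yaw": 0, "claw": -1}, {"dx": -0.115, "dy": -0.089, "dz": 0.36, "yaw": 0, "claw": -1}, {"dx": -0.115, "dy": -0.089, "dz": 0.36, "yaw": 0, "claw": -1}, {"dx": -0.115, "dy": -0.089, "dz": 0.36, "yaw": 0, "claw": 1}, {"dx": -0.115, "dy": -0.089, "dz": 0.36, "yaw": 0, "claw": 1}, {"dx": -0.115, "dy": -0.089, "dz": 0.36, "yaw": 0, "claw": 1}, {"dx": -0.115, "dy": -0.089, "dz": 0.36, "yaw": 0, "claw": 1}, {"dx": -0.115, "dy": -0.089, "dz": 0.36, "yaw": 0, "claw": 1}, {"dx": -0.115, "dy": -0.089, "dz": 0.3, "yaw": 0, "claw": 1}, {"dx": -0.115, "dy": -0.089, "dz": 0.2, "yaw": 0, "claw": 1}, {"dx": -0.115, "dy": -0.089, "dz": 0.1, "yaw": 0, "claw": 1}, {"dx": -0.115, "dy": -0.089, "dz": 0, "yaw": 0, "claw": 1}, {"dx": -0.115, "dy": -0.089, "dz": 0, "yaw": 0, "claw": 1}]'

```text
time: 34.0
tool_pos: [0.6121, -0.2439, 0.2105]
tool_rot: [0.007, 0.22, 0.975, -0.002]
contact_force: [0.1, -0.2, -1.4]
gripper_width: 0.646
grasp_force: 63.6
```

```bash
python3 - <<'E'
from h import *
im=grab("side");s=manip.state();print(s["tool_pos"],s["gripper_width"],s["grasp_force"],s["ft_torque"])
print(proj("side",s["tool_pos"]))
cv2.imwrite("pics/side4.png",cv2.resize(im[120:400,300:560],None,fx=2,fy=2))
E
```

```text
[ 0.61049402 -0.24310888  0.20648656] 0.6409225049805944 63.59990522498265 [ 0.0467435   0.02240898 -0.03235447]
[425.70225201 247.52482433]
```

View pics/side4.png

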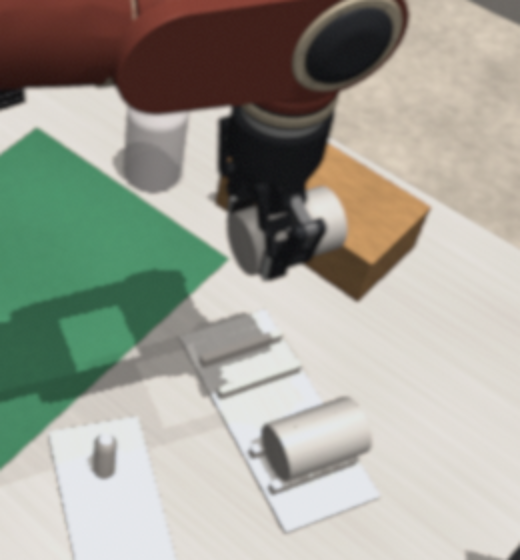

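The cup is held level and did not pivot under gravity. I'll tip it mouth-down by driving its lower lip against the post, so that the post ends up inside it. First I check where along the cup the grip is.

```bash
python3 - <<'E'
from h import *
ax=np.array([.9036,-.4284,0]);s=manip.state();p=s["tool_pos"]+[0,0,.02]
crop=lambda q:(proj("side",q)-[300,120])*2
for d in(-.02,-.014,0,.065,.071):print(d,crop(p+ax*d).round(0), "top rim",crop(p+ax*d+[0,0,.028]).round(0),"bot",crop(p+ax*d-[0,0,.028]).round(0))
post=np.array([.4504,-.2272,0])
legs([post+ax*x*1e-3+[0,0,h-.02] for x,h in((-105,.22),(-105,.078),(-82,.080),(-60,.088),(-43,.095),(-25,.1),(0,.1),(14,.1),(0,.081))])
E
```

```text
-0.02 [233. 247.] top rim [238. 226.] bot [229. 267.]
-0.014 [240. 245.] top rim [244. 224.] bot [236. 265.]
0 [255. 241.] top rim [259. 219.] bot [250. 261.]
0.065 [322. 219.] top rim [328. 198.] bot [316. 240.]
0.071 [328. 217.] top rim [335. 196.] bot [322. 238.]
t 34.05 pos [ 0.6105 -0.2431  0.2065]
[ 0.356 -0.182  0.2  ] -> [ 0.5129 -0.1089  0.0087]
[ 0.356 -0.182  0.058] -> [ 0.5153 -0.1088  0.2927]
[ 0.376 -0.192  0.06 ] -> [ 0.4693 -0.1088  0.2891]
[ 0.396 -0.201  0.068] -> [ 0.4251 -0.1087  0.2735]
[ 0.412 -0.209  0.075] -> [ 0.391  -0.1087  0.2598]
[ 0.428 -0.216  0.08 ] -> [ 0.3549 -0.1087  0.2501]
[ 0.45  -0.227  0.08 ] -> [ 0.3049 -0.1086  0.2505]
[ 0.463 -0.233  0.08 ] -> [ 0.2769 -0.1086  0.2507]
[ 0.45  -0.227  0.061] -> [ 0.3053 -0.1086  0.2885]
```

Call:
send_rows --increments '[{"dx": 0.12, "dy": -0.03, "dz": 0, "yaw": 0, "claw": 1}, {"dx": 0.24, "dy": -0.06, "dz": 0, "yaw": 0, "claw": 1}, {"dx": 0.36, "dy": -0.09, "dz": 0, "yaw": 0, "claw": 1}, {"dx": 0.51, "dy": -0.11, "dz": 0, "yaw": 0, "claw": 1}, {"dx": 0.51, "dy": -0.11, "dz": 0, "yaw": 0, "claw": 1}, {"dx": 0.51, "dy": -0.11, "dz": 0, "yaw": 0, "claw": 1}, {"dx": 0.51, "dy": -0.11, "dz": 0.1, "yaw": 0, "claw": 1}, {"dx": 0.51, "dy": -0.11, "dz": 0.2, "yaw": 0, "claw": 1}, {"dx": 0.51, "dy": -0.11, "dz": 0.285, "yaw": 0, "claw": 1}, {"dx": 0.51, "dy": -0.11, "dz": 0.285, "yaw": 0, "claw": 1}, {"dx": 0.485, "dy": -0.11, "dz": 0.285, "yaw": 0, "claw": 1}, {"dx": 0.463, "dy": -0.11, "dz": 0.281, "yaw": 0, "claw": 1}, {"dx": 0.448, "dy": -0.11, "dz": 0.276, "yaw": 0, "claw": 1}, {"dx": 0.433, "dy": -0.11, "dz": 0.27, "yaw": 0, "claw": 1}, {"dx": 0.419, "dy": -0.11, "dz": 0.265, "yaw": 0, "claw": 1}, {"dx": 0.419, "dy": -0.11, "dz": 0.265, "yaw": 0, "claw": 1}]'

```text
time: 36.05
tool_pos: [0.3778, -0.1934, 0.0635]
tool_rot: [-0.029, 0.219, 0.975, 0.006]
contact_force: [-63.2, 22.6, 31.0]
gripper_width: 0.644
grasp_force: 67.0
```

```bash
python3 - <<'E'
from h import *
im=grab("side");s=manip.state();print(s["tool_pos"],s["gripper_width"],s["grasp_force"],s["ft_torque"],s["contact_force"])
cv2.imwrite("pics/side5.png",cv2.resize(im[200:480,200:480],None,fx=2,fy=2))
E
```

```text
[ 0.37781771 -0.1933644   0.06345278] 0.6446124190865384 66.98160916334018 [ 3.44568627  9.7836824  -0.11126055] [-61.90543931  22.53508312  31.66469106]
```

View pics/side5.png

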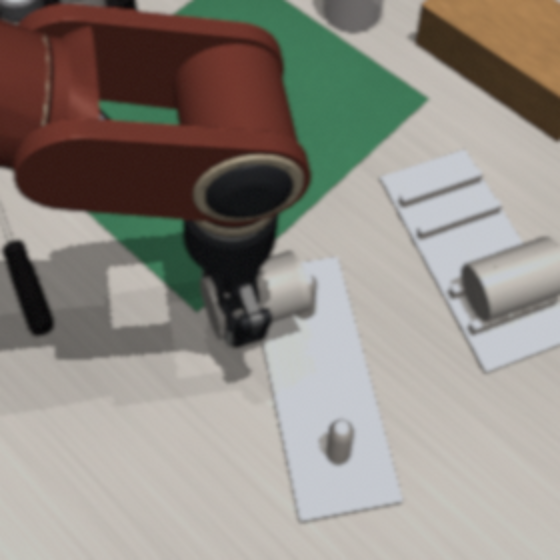

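The cup jammed on the post: 66 N horizontal, still level, because the tapered tip pushed the lip up. I'll back off, return to just above the cup's cradle rails, and test there whether a partial claw value loosens the grip.

Call:
send_rows --increments '[{"dx": 0.05, "dy": 0, "dz": 0, "yaw": 0, "claw": 1}, {"dx": 0.09, "dy": 0, "dz": 0, "yaw": 0, "claw": 1}, {"dx": 0.09, "dy": 0, "dz": 0, "yaw": 0, "claw": 1}, {"dx": 0.09, "dy": 0, "dz": -0.1, "yaw": 0, "claw": 1}, {"dx": 0.09, "dy": 0, "dz": -0.2, "yaw": 0, "claw": 1}, {"dx": 0, "dy": 0, "dz": -0.265, "yaw": 0, "claw": 1}, {"dx": -0.419, "dy": 0.11, "dz": -0.265, "yaw": 0, "claw": 1}, {"dx": -0.419, "dy": 0.11, "dz": -0.265, "yaw": 0, "claw": 1}, {"dx": -0.419, "dy": 0.11, "dz": -0.265, "yaw": 0, "claw": 1}, {"dx": -0.419, "dy": 0.11, "dz": -0.265, "yaw": 0, "claw": 1}, {"dx": -0.419, "dy": 0.11, "dz": -0.265, "yaw": 0, "claw": 1}, {"dx": -0.419, "dy": 0.11, "dz": -0.265, "yaw": 0, "claw": 1}, {"dx": -0.419, "dy": 0.11, "dz": -0.1, "yaw": 0, "claw": 1}, {"dx": -0.419, "dy": 0.11, "dz": 0, "yaw": 0, "claw": 1}, {"dx": -0.419, "dy": 0.11, "dz": 0.05, "yaw": 0, "claw": 1}, {"dx": -0.419, "dy": 0.11, "dz": 0.08, "yaw": 0, "claw": 1}, {"dx": -0.419, "dy": 0.11, "dz": 0.08, "yaw": 0, "claw": 1}, {"dx": -0.419, "dy": 0.11, "dz": 0.08, "yaw": 0, "claw": 1}]'

```text
time: 38.35
tool_pos: [0.61, -0.2431, 0.0311]
tool_rot: [0.002, 0.22, 0.975, -0.001]
contact_force: [-0.4, -0.6, -0.5]
gripper_width: 0.64
grasp_force: 64.2
```

Call:
send_rows --increments '[{"dx": 0, "dy": 0, "dz": 0, "yaw": 0, "claw": -0.1}, {"dx": 0, "dy": 0, "dz": 0, "yaw": 0, "claw": -0.1}, {"dx": 0, "dy": 0, "dz": 0, "yaw": 0, "claw": -0.1}]'

```text
time: 38.72
tool_pos: [0.6089, -0.2423, 0.0291]
tool_rot: [0.0, 0.22, 0.975, -0.0]
contact_force: [1.0, -0.1, -0.6]
gripper_width: 0.643
grasp_force: 64.2
```

Call:
send_rows --increments '[{"dx": 0, "dy": 0, "dz": 0, "yaw": 0, "claw": -0.2}, {"dx": 0, "dy": 0, "dz": 0, "yaw": 0, "claw": -0.2}, {"dx": 0, "dy": 0, "dz": 0, "yaw": 0, "claw": -0.2}]'

```text
time: 39.1
tool_pos: [0.6087, -0.2422, 0.0287]
tool_rot: [-0.0, 0.22, 0.975, 0.0]
contact_force: [0.7, 0.7, -1.9]
gripper_width: 0.642
grasp_force: 64.2
```

Call:
send_rows --increments '[{"dx": 0, "dy": 0, "dz": 0, "yaw": 0, "claw": -0.25}, {"dx": 0, "dy": 0, "dz": 0, "yaw": 0, "claw": -0.25}, {"dx": 0, "dy": 0, "dz": 0, "yaw": 0, "claw": -0.25}]'

```text
time: 39.48
tool_pos: [0.6087, -0.2422, 0.0288]
tool_rot: [-0.0, 0.22, 0.975, 0.0]
contact_force: [0.6, -0.3, -1.1]
gripper_width: 0.643
grasp_force: 64.2
```

Call:
send_rows --increments '[{"dx": 0, "dy": 0, "dz": 0, "yaw": 0, "claw": -0.275}, {"dx": 0, "dy": 0, "dz": 0, "yaw": 0, "claw": -0.275}, {"dx": 0, "dy": 0, "dz": 0, "yaw": 0, "claw": -0.275}]'

```text
time: 39.85
tool_pos: [0.6087, -0.2422, 0.0288]
tool_rot: [0.0, 0.22, 0.975, -0.0]
contact_force: [0.5, 0.5, -2.0]
gripper_width: 0.643
grasp_force: 64.2
```

Call:
send_rows --increments '[{"dx": 0, "dy": 0, "dz": 0, "yaw": 0, "claw": -0.285}, {"dx": 0, "dy": 0, "dz": 0, "yaw": 0, "claw": -0.285}, {"dx": 0, "dy": 0, "dz": 0, "yaw": 0, "claw": -0.285}]'

```text
time: 40.22
tool_pos: [0.6087, -0.2422, 0.0288]
tool_rot: [-0.0, 0.22, 0.975, 0.0]
contact_force: [-0.4, -0.2, -1.6]
gripper_width: 0.645
grasp_force: 59.6
```

Call:
send_rows --increments '[{"dx": 0, "dy": 0, "dz": 0, "yaw": 0, "claw": -0.295}, {"dx": 0, "dy": 0, "dz": 0, "yaw": 0, "claw": -0.295}, {"dx": 0, "dy": 0, "dz": 0, "yaw": 0, "claw": -0.295}]'

```text
time: 40.6
tool_pos: [0.6087, -0.2422, 0.0288]
tool_rot: [-0.0, 0.22, 0.975, 0.0]
contact_force: [0.7, -0.5, -1.0]
gripper_width: 0.649
grasp_force: 46.0
```

Call:
send_rows --increments '[{"dx": 0, "dy": 0, "dz": 0, "yaw": 0, "claw": -0.305}, {"dx": 0, "dy": 0, "dz": 0, "yaw": 0, "claw": -0.305}, {"dx": 0, "dy": 0, "dz": 0, "yaw": 0, "claw": -0.305}]'

```text
time: 40.98
tool_pos: [0.6088, -0.2422, 0.0288]
tool_rot: [0.0, 0.22, 0.975, -0.0]
contact_force: [0.2, 0.2, -0.6]
gripper_width: 0.652
grasp_force: 33.4
```

A partial claw value does loosen the grip: force falls by about 13 N per 0.01 of claw past -0.285. I'll hold the cup above post 0 and loosen it in small steps, so it swings mouth-down over the post.

Call:
send_rows --increments '[{"dx": 0, "dy": 0, "dz": 0, "yaw": 0, "claw": 1}, {"dx": 0, "dy": 0, "dz": 0, "yaw": 0, "claw": 1}, {"dx": 0, "dy": 0, "dz": -0.1, "yaw": 0, "claw": 1}, {"dx": 0, "dy": 0, "dz": -0.204, "yaw": 0, "claw": 1}, {"dx": 0.1, "dy": -0.04, "dz": -0.204, "yaw": 0, "claw": 1}, {"dx": 0.2, "dy": -0.08, "dz": -0.204, "yaw": 0, "claw": 1}, {"dx": 0.299, "dy": -0.11, "dz": -0.204, "yaw": 0, "claw": 1}, {"dx": 0.299, "dy": -0.11, "dz": -0.204, "yaw": 0, "claw": 1}, {"dx": 0.299, "dy": -0.11, "dz": -0.204, "yaw": 0, "claw": 1}, {"dx": 0.299, "dy": -0.11, "dz": -0.204, "yaw": 0, "claw": 1}, {"dx": 0.299, "dy": -0.11, "dz": -0.204, "yaw": 0, "claw": -0.3}, {"dx": 0.299, "dy": -0.11, "dz": -0.204, "yaw": 0, "claw": -0.31}, {"dx": 0.299, "dy": -0.11, "dz": -0.204, "yaw": 0, "claw": -0.315}, {"dx": 0.299, "dy": -0.11, "dz": -0.204, "yaw": 0, "claw": -0.315}, {"dx": 0.299, "dy": -0.11, "dz": -0.204, "yaw": 0, "claw": -0.315}]'

```text
time: 42.85
tool_pos: [0.4501, -0.2277, 0.1308]
tool_rot: [-0.0, 0.22, 0.975, 0.0]
contact_force: [-0.5, -0.4, -1.8]
gripper_width: 0.656
grasp_force: 21.8
```

```bash
cat > tilt.py <<'E'
from h import *
import os
im=grab("side");s=manip.state();g=cv2.cvtColor(im,cv2.COLOR_BGR2GRAY).astype(int)
print(s["time"],s["tool_pos"].round(4),"w",round(s["gripper_width"],4),"F",round(s["grasp_force"],1),s["ft_torque"].round(3))
ax=np.array([.9036,-.4284,0]);p=s["tool_pos"]+[0,0,.02]
for a in(0,15,30,45,60,75,90):
    q=p+.06*(ax*np.cos(np.radians(a))-np.array([0,0,1])*np.sin(np.radians(a)));u,v=proj("side",q).round().astype(int)
    print(a,(u,v),g[v-2:v+3,u-2:u+3].mean().round(0),end="; ")
if os.path.exists("pics/ref.png"):
    r=cv2.imread("pics/ref.png",0).astype(int);print("\nchanged px",(abs(r-g)>25).sum())
else: cv2.imwrite("pics/ref.png",cv2.cvtColor(im,cv2.COLOR_BGR2GRAY))
cv2.imwrite("pics/side_l.png",cv2.resize(im[180:460,230:510],None,fx=2,fy=2))
E
python3 tilt.py
```

```text
42.9 [ 0.4501 -0.2277  0.1308] w 0.6548 F 21.8 [ 0.003 -0.044 -0.054]
0 (np.int64(388), np.int64(306)) 207.0; 15 (np.int64(386), np.int64(311)) 187.0; 30 (np.int64(383), np.int64(317)) 151.0; 45 (np.int64(377), np.int64(322)) 71.0; 60 (np.int64(371), np.int64(327)) 39.0; 75 (np.int64(363), np.int64(331)) 15.0; 90 (np.int64(355), np.int64(334)) 71.0;
```

Call:
send_rows --increments '[{"dx": 0, "dy": 0, "dz": 0, "yaw": 0, "claw": -0.32}, {"dx": 0, "dy": 0, "dz": 0, "yaw": 0, "claw": -0.32}, {"dx": 0, "dy": 0, "dz": 0, "yaw": 0, "claw": -0.322}, {"dx": 0, "dy": 0, "dz": 0, "yaw": 0, "claw": -0.322}]'

```text
time: 43.4
tool_pos: [0.4501, -0.2277, 0.1308]
tool_rot: [-0.0, 0.22, 0.975, -0.0]
contact_force: [0.2, -0.3, -0.8]
gripper_width: 0.668
grasp_force: 14.4
```

```bash
python3 tilt.py
```

```text
43.45 [ 0.4501 -0.2277  0.1308] w 0.6646 F 14.4 [-0.045  0.03   0.032]
0 (np.int64(388), np.int64(306)) 207.0; 15 (np.int64(386), np.int64(311)) 186.0; 30 (np.int64(383), np.int64(317)) 151.0; 45 (np.int64(377), np.int64(322)) 70.0; 60 (np.int64(371), np.int64(327)) 39.0; 75 (np.int64(363), np.int64(331)) 15.0; 90 (np.int64(355), np.int64(334)) 70.0; 
changed px 0
```

Call:
send_rows --increments '[{"dx": 0, "dy": 0, "dz": 0, "yaw": 0, "claw": -0.325}, {"dx": 0, "dy": 0, "dz": 0, "yaw": 0, "claw": -0.326}, {"dx": 0, "dy": 0, "dz": 0, "yaw": 0, "claw": -0.326}]'

```text
time: 43.82
tool_pos: [0.4501, -0.2277, 0.1308]
tool_rot: [0.0, 0.22, 0.975, -0.0]
contact_force: [0.0, 0.6, -1.3]
gripper_width: 0.663
grasp_force: 10.6
```

```bash
python3 tilt.py
```

```text
43.875 [ 0.4501 -0.2277  0.1308] w 0.6609 F 10.6 [ 0.033 -0.01  -0.003]
0 (np.int64(388), np.int64(306)) 207.0; 15 (np.int64(386), np.int64(311)) 186.0; 30 (np.int64(383), np.int64(317)) 151.0; 45 (np.int64(377), np.int64(322)) 70.0; 60 (np.int64(371), np.int64(327)) 39.0; 75 (np.int64(363), np.int64(331)) 15.0; 90 (np.int64(355), np.int64(334)) 70.0; 
changed px 0
```

Call:
send_rows --increments '[{"dx": 0, "dy": 0, "dz": 0, "yaw": 0, "claw": -0.328}, {"dx": 0, "dy": 0, "dz": 0, "yaw": 0, "claw": -0.328}, {"dx": 0, "dy": 0, "dz": 0, "yaw": 0, "claw": -0.328}]'

```text
time: 44.25
tool_pos: [0.4501, -0.2277, 0.1308]
tool_rot: [0.0, 0.22, 0.975, -0.0]
contact_force: [0.2, 0.2, -0.7]
gripper_width: 0.664
grasp_force: 8.9
```

```bash
python3 tilt.py
```

```text
44.3 [ 0.4501 -0.2277  0.1308] w 0.6607 F 8.9 [-0.028 -0.015  0.021]
0 (np.int64(388), np.int64(306)) 207.0; 15 (np.int64(387), np.int64(311)) 186.0; 30 (np.int64(383), np.int64(317)) 151.0; 45 (np.int64(377), np.int64(322)) 70.0; 60 (np.int64(371), np.int64(327)) 41.0; 75 (np.int64(363), np.int64(331)) 15.0; 90 (np.int64(355), np.int64(334)) 71.0; 
changed px 0
```

Call:
send_rows --increments '[{"dx": 0, "dy": 0, "dz": 0, "yaw": 0, "claw": -0.33}, {"dx": 0, "dy": 0, "dz": 0, "yaw": 0, "claw": -0.331}, {"dx": 0, "dy": 0, "dz": 0, "yaw": 0, "claw": -0.331}]'

```text
time: 44.68
tool_pos: [0.4501, -0.2277, 0.1308]
tool_rot: [-0.0, 0.22, 0.975, 0.0]
contact_force: [-0.4, -0.3, -1.7]
gripper_width: 0.668
grasp_force: 6.4
```

```bash
python3 tilt.py
```

```text
44.725 [ 0.4501 -0.2277  0.1308] w 0.6629 F 6.4 [0.056 0.064 0.026]
0 (np.int64(388), np.int64(306)) 207.0; 15 (np.int64(386), np.int64(311)) 186.0; 30 (np.int64(383), np.int64(317)) 151.0; 45 (np.int64(377), np.int64(322)) 70.0; 60 (np.int64(371), np.int64(327)) 39.0; 75 (np.int64(363), np.int64(331)) 15.0; 90 (np.int64(355), np.int64(334)) 71.0; 
changed px 0
```

Call:
send_rows --increments '[{"dx": 0, "dy": 0, "dz": 0, "yaw": 0, "claw": -0.332}, {"dx": 0, "dy": 0, "dz": 0, "yaw": 0, "claw": -0.333}, {"dx": 0, "dy": 0, "dz": 0, "yaw": 0, "claw": -0.333}]'

```text
time: 45.1
tool_pos: [0.4501, -0.2277, 0.1308]
tool_rot: [-0.0, 0.22, 0.975, 0.0]
contact_force: [-0.7, -0.2, -0.4]
gripper_width: 0.669
grasp_force: 4.9
```

```bash
python3 tilt.py
```

```text
45.15 [ 0.4501 -0.2277  0.1308] w 0.6661 F 4.9 [-0.027  0.07   0.029]
0 (np.int64(388), np.int64(306)) 207.0; 15 (np.int64(386), np.int64(311)) 186.0; 30 (np.int64(383), np.int64(317)) 151.0; 45 (np.int64(377), np.int64(322)) 72.0; 60 (np.int64(371), np.int64(327)) 41.0; 75 (np.int64(363), np.int64(331)) 15.0; 90 (np.int64(355), np.int64(334)) 72.0; 
changed px 0
```

Call:
send_rows --increments '[{"dx": 0, "dy": 0, "dz": 0, "yaw": 0, "claw": -0.334}, {"dx": 0, "dy": 0, "dz": 0, "yaw": 0, "claw": -0.334}]'

```text
time: 45.4
tool_pos: [0.4501, -0.2277, 0.1308]
tool_rot: [-0.0, 0.22, 0.975, 0.0]
contact_force: [0.2, 0.3, -1.1]
gripper_width: 0.668
grasp_force: 4.2
```

```bash
python3 tilt.py
```

```text
45.45 [ 0.4501 -0.2277  0.1308] w 0.6667 F 4.2 [0.029 0.009 0.001]
0 (np.int64(388), np.int64(306)) 207.0; 15 (np.int64(386), np.int64(311)) 186.0; 30 (np.int64(383), np.int64(317)) 151.0; 45 (np.int64(377), np.int64(322)) 72.0; 60 (np.int64(371), np.int64(327)) 39.0; 75 (np.int64(363), np.int64(331)) 15.0; 90 (np.int64(355), np.int64(334)) 72.0; 
changed px 0
```

Call:
send_rows --increments '[{"dx": 0, "dy": 0, "dz": 0, "yaw": 0, "claw": -0.335}, {"dx": 0, "dy": 0, "dz": 0, "yaw": 0, "claw": -0.335}]'

```text
time: 45.7
tool_pos: [0.4501, -0.2277, 0.1308]
tool_rot: [0.0, 0.22, 0.975, -0.0]
contact_force: [-0.5, 0.6, -0.2]
gripper_width: 0.667
grasp_force: 3.5
```

```bash
python3 tilt.py
```

```text
45.75 [ 0.4501 -0.2277  0.1308] w 0.6705 F 3.5 [-0.008 -0.003  0.027]
0 (np.int64(388), np.int64(306)) 207.0; 15 (np.int64(386), np.int64(311)) 186.0; 30 (np.int64(383), np.int64(317)) 151.0; 45 (np.int64(377), np.int64(322)) 72.0; 60 (np.int64(371), np.int64(327)) 39.0; 75 (np.int64(363), np.int64(331)) 15.0; 90 (np.int64(355), np.int64(334)) 72.0; 
changed px 0
```

Call:
send_rows --increments '[{"dx": 0, "dy": 0, "dz": 0, "yaw": 0, "claw": -0.336}, {"dx": 0, "dy": 0, "dz": 0, "yaw": 0, "claw": -0.336}]'

```text
time: 46.0
tool_pos: [0.4501, -0.2277, 0.1308]
tool_rot: [0.0, 0.22, 0.975, -0.0]
contact_force: [-0.6, -0.4, -1.2]
gripper_width: 0.668
grasp_force: 2.9
```

```bash
python3 tilt.py
```

```text
46.05 [ 0.4501 -0.2277  0.1308] w 0.6687 F 2.9 [-0.026  0.026 -0.018]
0 (np.int64(388), np.int64(306)) 207.0; 15 (np.int64(386), np.int64(311)) 186.0; 30 (np.int64(383), np.int64(317)) 151.0; 45 (np.int64(377), np.int64(322)) 72.0; 60 (np.int64(371), np.int64(327)) 39.0; 75 (np.int64(363), np.int64(331)) 15.0; 90 (np.int64(355), np.int64(334)) 72.0; 
changed px 0
```

Call:
send_rows --increments '[{"dx": 0, "dy": 0, "dz": 0, "yaw": 0, "claw": -0.3368}, {"dx": 0, "dy": 0, "dz": 0, "yaw": 0, "claw": -0.3368}]'

```text
time: 46.3
tool_pos: [0.4501, -0.2277, 0.1308]
tool_rot: [-0.0, 0.22, 0.975, -0.0]
contact_force: [-0.3, 0.3, -0.6]
gripper_width: 0.668
grasp_force: 2.4
```

```bash
python3 tilt.py
```

```text
46.35 [ 0.4501 -0.2277  0.1308] w 0.6683 F 2.4 [-0.035  0.076  0.003]
0 (np.int64(388), np.int64(306)) 207.0; 15 (np.int64(386), np.int64(311)) 186.0; 30 (np.int64(383), np.int64(317)) 151.0; 45 (np.int64(377), np.int64(322)) 72.0; 60 (np.int64(371), np.int64(327)) 40.0; 75 (np.int64(363), np.int64(331)) 15.0; 90 (np.int64(355), np.int64(334)) 72.0; 
changed px 0
```

Call:
send_rows --increments '[{"dx": 0, "dy": 0, "dz": 0, "yaw": 0, "claw": -0.3375}, {"dx": 0, "dy": 0, "dz": 0, "yaw": 0, "claw": -0.3375}]'

```text
time: 46.6
tool_pos: [0.4501, -0.2277, 0.1308]
tool_rot: [-0.0, 0.22, 0.975, -0.0]
contact_force: [0.2, 0.5, -1.0]
gripper_width: 0.671
grasp_force: 2.0
```

```bash
python3 tilt.py|tail -1
```

```text
changed px 587
```

Call:
send_rows --increments '[{"dx": 0, "dy": 0, "dz": 0, "yaw": 0, "claw": -0.338}, {"dx": 0, "dy": 0, "dz": 0, "yaw": 0, "claw": -0.338}]'

```text
time: 46.9
tool_pos: [0.4501, -0.2277, 0.1308]
tool_rot: [-0.0, 0.22, 0.975, -0.0]
contact_force: [-0.4, -0.3, -0.8]
gripper_width: 0.667
grasp_force: 1.8
```

```bash
python3 tilt.py|tail -1
```

```text
changed px 717
```

Call:
send_rows --increments '[{"dx": 0, "dy": 0, "dz": 0, "yaw": 0, "claw": -0.3385}, {"dx": 0, "dy": 0, "dz": 0, "yaw": 0, "claw": -0.3385}]'

```text
time: 47.2
tool_pos: [0.4501, -0.2277, 0.1308]
tool_rot: [0.0, 0.22, 0.975, -0.0]
contact_force: [0.2, -0.1, -1.3]
gripper_width: 0.668
grasp_force: 1.5
```

```bash
python3 tilt.py
```

```text
47.25 [ 0.4501 -0.2277  0.1308] w 0.6712 F 1.5 [0.007 0.02  0.017]
0 (np.int64(388), np.int64(306)) 165.0; 15 (np.int64(386), np.int64(311)) 167.0; 30 (np.int64(383), np.int64(317)) 157.0; 45 (np.int64(377), np.int64(322)) 72.0; 60 (np.int64(371), np.int64(327)) 39.0; 75 (np.int64(363), np.int64(331)) 15.0; 90 (np.int64(355), np.int64(334)) 80.0; 
changed px 717
```

It moved. Let me look.

View pics/side_l.png

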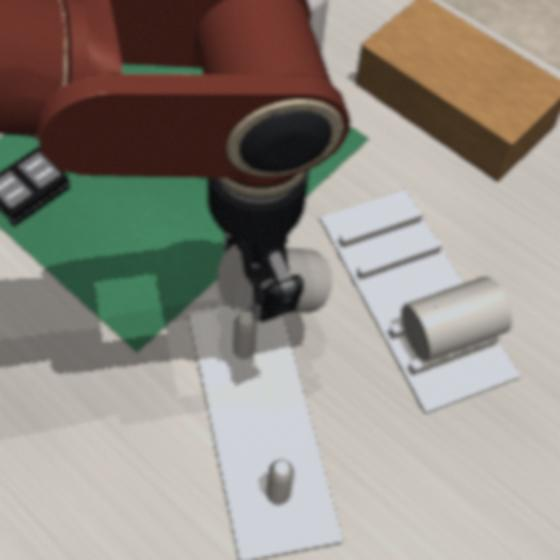

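The cup has tilted mouth-down by about 30° and is holding (mouth at about (312,278) in the crop). I'll keep loosening in tiny steps.

Call:
send_rows --increments '[{"dx": 0, "dy": 0, "dz": 0, "yaw": 0, "claw": -0.339}, {"dx": 0, "dy": 0, "dz": 0, "yaw": 0, "claw": -0.339}]'

```text
time: 47.5
tool_pos: [0.4501, -0.2277, 0.1308]
tool_rot: [0.0, 0.22, 0.975, -0.0]
contact_force: [0.5, -0.5, -0.8]
gripper_width: 0.672
grasp_force: 1.2
```

```bash
python3 tilt.py|tail -2
```

```text
0 (np.int64(388), np.int64(306)) 195.0; 15 (np.int64(386), np.int64(311)) 192.0; 30 (np.int64(383), np.int64(317)) 134.0; 45 (np.int64(377), np.int64(322)) 72.0; 60 (np.int64(371), np.int64(327)) 39.0; 75 (np.int64(363), np.int64(331)) 16.0; 90 (np.int64(355), np.int64(334)) 76.0; 
changed px 775
```

Call:
send_rows --increments '[{"dx": 0, "dy": 0, "dz": 0, "yaw": 0, "claw": -0.3394}, {"dx": 0, "dy": 0, "dz": 0, "yaw": 0, "claw": -0.3394}]'

```text
time: 47.8
tool_pos: [0.4501, -0.2277, 0.1308]
tool_rot: [0.0, 0.22, 0.975, -0.0]
contact_force: [-0.2, -0.1, -1.4]
gripper_width: 0.666
grasp_force: 0.6
```

```bash
python3 tilt.py
```

```text
47.85 [ 0.4501 -0.2277  0.1308] w 0.6703 F 0.3 [0.017 0.032 0.007]
0 (np.int64(388), np.int64(306)) 195.0; 15 (np.int64(387), np.int64(311)) 193.0; 30 (np.int64(383), np.int64(317)) 189.0; 45 (np.int64(377), np.int64(322)) 72.0; 60 (np.int64(371), np.int64(327)) 39.0; 75 (np.int64(363), np.int64(331)) 15.0; 90 (np.int64(355), np.int64(334)) 73.0; 
changed px 1063
```

Call:
send_rows --increments '[{"dx": 0, "dy": 0, "dz": 0, "yaw": 0, "claw": -0.32}, {"dx": 0, "dy": 0, "dz": 0, "yaw": 0, "claw": -0.32}, {"dx": 0, "dy": 0, "dz": 0, "yaw": 0, "claw": -0.3}]'

```text
time: 48.22
tool_pos: [0.4501, -0.2277, 0.1308]
tool_rot: [0.0, 0.22, 0.975, -0.0]
contact_force: [-0.2, 0.2, -1.0]
gripper_width: 0.653
grasp_force: 12.4
```

```bash
python3 tilt.py; python3 - <<'E'
import cv2
im=cv2.imread("pics/side_l.png")[150:430,120:420];cv2.imwrite("pics/v10.png",cv2.resize(im,None,fx=2,fy=2,interpolation=cv2.INTER_CUBIC))
E
```

```text
48.275 [ 0.4501 -0.2277  0.1308] w 0.6518 F 12.4 [ 0.024 -0.027  0.037]
0 (np.int64(388), np.int64(306)) 195.0; 15 (np.int64(386), np.int64(311)) 193.0; 30 (np.int64(383), np.int64(317)) 189.0; 45 (np.int64(377), np.int64(322)) 71.0; 60 (np.int64(371), np.int64(327)) 40.0; 75 (np.int64(363), np.int64(331)) 15.0; 90 (np.int64(355), np.int64(334)) 81.0; 
changed px 1229
```

View pics/v10.png

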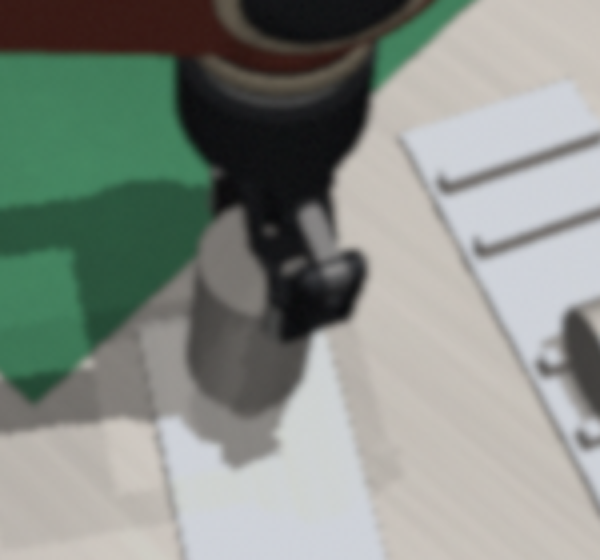

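The cup now hangs nearly vertical, mouth down, with its closed disc at about (238,258) in the crop and its rim at about (245,385). Comparing that with the predicted vertical position:

```bash
python3 - <<'E'
from h import *
ax=np.array([.9036,-.4284,0]);p=manip.state()["tool_pos"]
c=lambda q:((proj("side",q)-[290,255])*4).round(0)
for dz in(.02,.01,0):
  for a in(50,65,80,90,100):
    d=ax*np.cos(np.radians(a))-np.array([0,0,1])*np.sin(np.radians(a));P=p+[0,0,dz]
    print(dz,a,"bottom",c(P-d*.014),"rim",c(P+d*.071))
    n=np.array([0,0,0])
print("posttop",c([.4504,-.2272,.068]),"foot",c([.4504,-.2272,.008]))
# invert: bottom-centre and rim-centre pixels onto vertical plane through pivot containing ax
K=P["side"]["camera_matrix"] if isinstance(P,dict) else None
E
python3 - <<'E'
from h import *
ax=np.array([.9036,-.4284,0]);n=np.array([.4284,.9036,0]);p=manip.state()["tool_pos"]
for nm,uv in(("disc",(238,258)),("rim",(245,385))):
    uv=(290+uv[0]/4,255+uv[1]/4);a=ray("side",uv,0);b=ray("side",uv,.3);t=((p-a)@n)/((b-a)@n);q=a+t*(b-a);print(nm,"along ax",(q-p)@ax,"z",q[2])
E
```

```text
0.02 50 bottom [245. 242.] rim [354. 279.]
0.02 65 bottom [252. 237.] rim [321. 301.]
0.02 80 bottom [260. 233.] rim [284. 319.]
0.02 90 bottom [265. 231.] rim [259. 329.]
0.02 100 bottom [270. 229.] rim [233. 337.]
0.01 50 bottom [244. 254.] rim [353. 290.]
0.01 65 bottom [251. 249.] rim [320. 311.]
0.01 80 bottom [259. 245.] rim [283. 330.]
0.01 90 bottom [264. 243.] rim [258. 340.]
0.01 100 bottom [270. 242.] rim [233. 347.]
0 50 bottom [244. 266.] rim [351. 301.]
0 65 bottom [251. 261.] rim [319. 322.]
0 80 bottom [258. 257.] rim [282. 340.]
0 90 bottom [264. 255.] rim [257. 350.]
0 100 bottom [269. 254.] rim [232. 358.]
posttop [258. 340.] foot [254. 401.]
disc along ax -0.011860097612376197 z 0.1497675505344649
rim along ax -0.005259295427069294 z 0.02910225319791733
```

Call:
send_rows --increments '[{"dx": -0.008, "dy": 0, "dz": 0, "yaw": 0, "claw": -0.32}, {"dx": -0.016, "dy": 0, "dz": 0, "yaw": 0, "claw": -0.32}, {"dx": -0.016, "dy": 0, "dz": 0.02, "yaw": 0, "claw": -0.32}, {"dx": -0.016, "dy": 0, "dz": 0.04, "yaw": 0, "claw": -0.32}, {"dx": -0.016, "dy": 0, "dz": 0.06, "yaw": 0, "claw": -0.32}, {"dx": -0.016, "dy": 0, "dz": 0.08, "yaw": 0, "claw": -0.32}, {"dx": -0.016, "dy": 0, "dz": 0.09, "yaw": 0, "claw": -0.32}, {"dx": -0.016, "dy": 0, "dz": 0.09, "yaw": 0, "claw": -0.32}]'

```text
time: 49.28
tool_pos: [0.457, -0.2309, 0.0852]
tool_rot: [-0.001, 0.22, 0.975, 0.0]
contact_force: [-0.0, 0.2, -0.8]
gripper_width: 0.66
grasp_force: 5.3
```

```bash
python3 tilt.py; python3 - <<'E'
import cv2
im=cv2.imread("pics/side_l.png")[150:430,120:420];cv2.imwrite("pics/v11.png",cv2.resize(im,None,fx=2,fy=2,interpolation=cv2.INTER_CUBIC))
E
```

```text
49.325 [ 0.4574 -0.2312  0.0858] w 0.6596 F 5.3 [-0.043  0.016 -0.025]
0 (np.int64(390), np.int64(318)) 193.0; 15 (np.int64(389), np.int64(323)) 192.0; 30 (np.int64(385), np.int64(328)) 193.0; 45 (np.int64(380), np.int64(333)) 74.0; 60 (np.int64(373), np.int64(337)) 67.0; 75 (np.int64(366), np.int64(342)) 16.0; 90 (np.int64(358), np.int64(345)) 85.0; 
changed px 15246
```

View pics/v11.png

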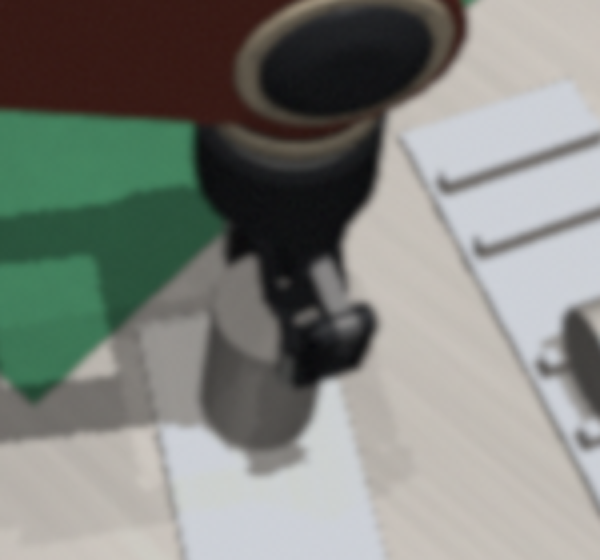

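The cup is over the post, upright, with its rim about 10 mm above the plate. I'll lower it the rest of the way and release.

Call:
send_rows --increments '[{"dx": 0, "dy": 0, "dz": 0.01, "yaw": 0, "claw": -0.32}, {"dx": 0, "dy": 0, "dz": 0.02, "yaw": 0, "claw": -0.32}, {"dx": 0, "dy": 0, "dz": 0.025, "yaw": 0, "claw": -0.32}, {"dx": 0, "dy": 0, "dz": 0.025, "yaw": 0, "claw": -0.32}, {"dx": 0, "dy": 0, "dz": 0.025, "yaw": 0, "claw": -0.36}, {"dx": 0, "dy": 0, "dz": 0.025, "yaw": 0, "claw": -0.42}, {"dx": 0, "dy": 0, "dz": 0.025, "yaw": 0, "claw": -0.6}, {"dx": 0, "dy": 0, "dz": 0.025, "yaw": 0, "claw": -0.9}, {"dx": 0, "dy": 0, "dz": 0.025, "yaw": 0, "claw": -0.9}, {"dx": 0, "dy": 0, "dz": -0.05, "yaw": 0, "claw": -0.9}, {"dx": 0, "dy": 0, "dz": -0.15, "yaw": 0, "claw": -0.9}, {"dx": 0, "dy": 0, "dz": -0.27, "yaw": 0, "claw": -1}, {"dx": 0, "dy": 0, "dz": -0.27, "yaw": 0, "claw": -1}, {"dx": 0, "dy": 0, "dz": -0.27, "yaw": 0, "claw": -1}]'

```text
time: 51.08
tool_pos: [0.4572, -0.2311, 0.2206]
tool_rot: [-0.0, 0.22, 0.975, -0.0]
contact_force: [0.2, -0.2, -0.2]
gripper_width: 1.0
grasp_force: 0.0
```

```bash
python3 tilt.py|head -1; python3 - <<'E'
from h import *
im=cv2.imread("pics/side_l.png");t=grab("top")[280:370,360:500]
a=cv2.resize(im,(400,400));b=cv2.resize(t,(400,257),interpolation=cv2.INTER_CUBIC);v=np.zeros((400,800,3),np.uint8);v[:,:400]=a;v[:257,400:]=b
cv2.imwrite("pics/v12.png",v)
legs([(.5716,-.3456,.2),(.5716,-.3456,.02)])
E
```

```text
51.125 [ 0.4567 -0.2307  0.2193] w 0.9954 F 0.0 [-0.008 -0.023  0.018]
t 51.17 pos [ 0.4564 -0.2306  0.2187]
[ 0.572 -0.346  0.2  ] -> [-0.3069 -0.1089  0.0363]
[ 0.572 -0.346  0.02 ] -> [-0.3082 -0.1091  0.3963]
```

View pics/v12.png

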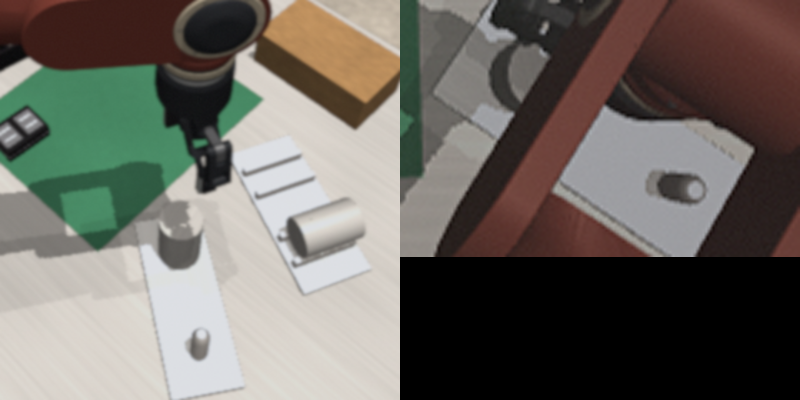

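Cup 0 is upside down over post 0. Repeating for cup 1 and post 1.

Call:
send_rows --increments '[{"dx": -0.1, "dy": -0.04, "dz": 0, "yaw": 0, "claw": -1}, {"dx": -0.307, "dy": -0.109, "dz": 0, "yaw": 0, "claw": -1}, {"dx": -0.307, "dy": -0.109, "dz": 0, "yaw": 0, "claw": -1}, {"dx": -0.307, "dy": -0.109, "dz": 0, "yaw": 0, "claw": -1}, {"dx": -0.307, "dy": -0.109, "dz": 0, "yaw": 0, "claw": -1}, {"dx": -0.307, "dy": -0.109, "dz": 0.1, "yaw": 0, "claw": -1}, {"dx": -0.307, "dy": -0.109, "dz": 0.2, "yaw": 0, "claw": -1}, {"dx": -0.307, "dy": -0.109, "dz": 0.3, "yaw": 0, "claw": -1}, {"dx": -0.307, "dy": -0.109, "dz": 0.396, "yaw": 0, "claw": -1}, {"dx": -0.307, "dy": -0.109, "dz": 0.396, "yaw": 0, "claw": -1}, {"dx": -0.307, "dy": -0.109, "dz": 0.396, "yaw": 0, "claw": 1}, {"dx": -0.307, "dy": -0.109, "dz": 0.396, "yaw": 0, "claw": 1}, {"dx": -0.307, "dy": -0.109, "dz": 0.396, "yaw": 0, "claw": 1}, {"dx": -0.307, "dy": -0.109, "dz": 0.396, "yaw": 0, "claw": 1}, {"dx": -0.307, "dy": -0.109, "dz": 0.396, "yaw": 0, "claw": 1}, {"dx": -0.307, "dy": -0.109, "dz": 0.3, "yaw": 0, "claw": 1}, {"dx": -0.307, "dy": -0.109, "dz": 0.18, "yaw": 0, "claw": 1}, {"dx": -0.307, "dy": -0.109, "dz": 0.18, "yaw": 0, "claw": 1}]'

```text
time: 53.42
tool_pos: [0.5771, -0.3496, 0.142]
tool_rot: [0.008, 0.22, 0.975, -0.004]
contact_force: [1.2, 0.6, 0.5]
gripper_width: 0.64
grasp_force: 63.9
```

Call:
send_rows --increments '[{"dx": 0.1, "dy": -0.04, "dz": 0, "yaw": 0, "claw": 1}, {"dx": 0.2, "dy": -0.08, "dz": 0, "yaw": 0, "claw": 1}, {"dx": 0.3, "dy": -0.13, "dz": 0, "yaw": 0, "claw": 1}, {"dx": 0.358, "dy": -0.162, "dz": 0, "yaw": 0, "claw": 1}, {"dx": 0.358, "dy": -0.162, "dz": 0, "yaw": 0, "claw": 1}, {"dx": 0.358, "dy": -0.162, "dz": 0, "yaw": 0, "claw": 1}, {"dx": 0.358, "dy": -0.162, "dz": 0, "yaw": 0, "claw": -0.3}, {"dx": 0.358, "dy": -0.162, "dz": 0, "yaw": 0, "claw": -0.32}, {"dx": 0.358, "dy": -0.162, "dz": 0, "yaw": 0, "claw": -0.325}, {"dx": 0.358, "dy": -0.162, "dz": 0, "yaw": 0, "claw": -0.33}, {"dx": 0.358, "dy": -0.162, "dz": 0, "yaw": 0, "claw": -0.33}, {"dx": 0.358, "dy": -0.162, "dz": 0, "yaw": 0, "claw": -0.33}]'

```text
time: 54.92
tool_pos: [0.3761, -0.3426, 0.1308]
tool_rot: [-0.0, 0.22, 0.975, 0.0]
contact_force: [-0.4, -0.3, -0.4]
gripper_width: 0.667
grasp_force: 7.1
```

```bash
rm pics/ref.png; python3 tilt.py
```

```text
54.975 [ 0.3761 -0.3426  0.1308] w 0.6624 F 7.1 [0.012 0.018 0.03 ]
0 (np.int64(415), np.int64(379)) 219.0; 15 (np.int64(412), np.int64(384)) 208.0; 30 (np.int64(408), np.int64(389)) 189.0; 45 (np.int64(402), np.int64(394)) 144.0; 60 (np.int64(394), np.int64(399)) 92.0; 75 (np.int64(386), np.int64(403)) 37.0; 90 (np.int64(377), np.int64(407)) 101.0;
```

Call:
send_rows --increments '[{"dx": 0, "dy": 0, "dz": 0, "yaw": 0, "claw": -0.333}, {"dx": 0, "dy": 0, "dz": 0, "yaw": 0, "claw": -0.333}]'

```text
time: 55.22
tool_pos: [0.3761, -0.3426, 0.1308]
tool_rot: [0.0, 0.22, 0.975, -0.0]
contact_force: [-0.3, -1.3, -1.1]
gripper_width: 0.67
grasp_force: 4.9
```

```bash
python3 tilt.py
```

```text
55.275 [ 0.3761 -0.3426  0.1308] w 0.6702 F 4.9 [-0.036  0.02  -0.006]
0 (np.int64(415), np.int64(379)) 219.0; 15 (np.int64(412), np.int64(384)) 208.0; 30 (np.int64(408), np.int64(389)) 189.0; 45 (np.int64(402), np.int64(394)) 144.0; 60 (np.int64(394), np.int64(399)) 92.0; 75 (np.int64(386), np.int64(403)) 39.0; 90 (np.int64(377), np.int64(407)) 101.0; 
changed px 0
```

Call:
send_rows --increments '[{"dx": 0, "dy": 0, "dz": 0, "yaw": 0, "claw": -0.3355}, {"dx": 0, "dy": 0, "dz": 0, "yaw": 0, "claw": -0.3365}, {"dx": 0, "dy": 0, "dz": 0, "yaw": 0, "claw": -0.3365}]'

```text
time: 55.65
tool_pos: [0.3761, -0.3426, 0.1308]
tool_rot: [0.0, 0.22, 0.975, 0.0]
contact_force: [-0.7, 0.5, -1.5]
gripper_width: 0.671
grasp_force: 2.6
```

```bash
python3 tilt.py | tail -1
```

```text
changed px 0
```

Call:
send_rows --increments '[{"dx": 0, "dy": 0, "dz": 0, "yaw": 0, "claw": -0.3375}, {"dx": 0, "dy": 0, "dz": 0, "yaw": 0, "claw": -0.3375}]'

```text
time: 55.95
tool_pos: [0.3761, -0.3426, 0.1308]
tool_rot: [0.0, 0.22, 0.975, -0.0]
contact_force: [-0.4, -0.1, -2.1]
gripper_width: 0.669
grasp_force: 2.0
```

```bash
python3 tilt.py|tail -1
```

```text
changed px 0
```

Call:
send_rows --increments '[{"dx": 0, "dy": 0, "dz": 0, "yaw": 0, "claw": -0.3383}, {"dx": 0, "dy": 0, "dz": 0, "yaw": 0, "claw": -0.3383}]'

```text
time: 56.25
tool_pos: [0.3761, -0.3426, 0.1308]
tool_rot: [0.0, 0.22, 0.975, -0.0]
contact_force: [1.1, 0.8, -0.4]
gripper_width: 0.663
grasp_force: 1.6
```

```bash
python3 tilt.py
```

```text
56.3 [ 0.3761 -0.3426  0.1308] w 0.6727 F 1.6 [-0.017 -0.03  -0.055]
0 (np.int64(415), np.int64(379)) 197.0; 15 (np.int64(412), np.int64(384)) 195.0; 30 (np.int64(408), np.int64(389)) 184.0; 45 (np.int64(402), np.int64(394)) 146.0; 60 (np.int64(394), np.int64(399)) 92.0; 75 (np.int64(386), np.int64(403)) 41.0; 90 (np.int64(377), np.int64(407)) 86.0; 
changed px 489
```

Call:
send_rows --increments '[{"dx": 0, "dy": 0, "dz": 0, "yaw": 0, "claw": -0.3385}, {"dx": 0, "dy": 0, "dz": 0, "yaw": 0, "claw": -0.3385}, {"dx": 0, "dy": 0, "dz": 0, "yaw": 0, "claw": -0.3385}, {"dx": 0, "dy": 0, "dz": 0, "yaw": 0, "claw": -0.3385}]'

```text
time: 56.8
tool_pos: [0.3761, -0.3426, 0.1308]
tool_rot: [0.0, 0.22, 0.975, -0.0]
contact_force: [1.2, 0.5, -1.5]
gripper_width: 0.668
grasp_force: 1.6
```

```bash
python3 tilt.py|tail -1
```

```text
changed px 609
```

Call:
send_rows --increments '[{"dx": 0, "dy": 0, "dz": 0, "yaw": 0, "claw": -0.3389}, {"dx": 0, "dy": 0, "dz": 0, "yaw": 0, "claw": -0.3389}]'

```text
time: 57.1
tool_pos: [0.3761, -0.3426, 0.1308]
tool_rot: [0.0, 0.22, 0.975, 0.0]
contact_force: [-0.3, -0.6, -0.9]
gripper_width: 0.666
grasp_force: 1.4
```

```bash
python3 tilt.py; cp pics/side_l.png pics/keep1.png
```

```text
57.15 [ 0.3761 -0.3426  0.1308] w 0.6717 F 1.4 [0.019 0.047 0.01 ]
0 (np.int64(415), np.int64(379)) 175.0; 15 (np.int64(412), np.int64(384)) 184.0; 30 (np.int64(408), np.int64(389)) 176.0; 45 (np.int64(402), np.int64(394)) 143.0; 60 (np.int64(394), np.int64(399)) 92.0; 75 (np.int64(386), np.int64(403)) 40.0; 90 (np.int64(377), np.int64(407)) 90.0; 
changed px 611
```

Call:
send_rows --increments '[{"dx": 0, "dy": 0, "dz": 0, "yaw": 0, "claw": -0.3392}, {"dx": 0, "dy": 0, "dz": 0, "yaw": 0, "claw": -0.3394}, {"dx": 0, "dy": 0, "dz": 0, "yaw": 0, "claw": -0.3394}]'

```text
time: 57.52
tool_pos: [0.3761, -0.3426, 0.1308]
tool_rot: [0.0, 0.22, 0.975, -0.0]
contact_force: [0.1, 0.0, -0.6]
gripper_width: 0.671
grasp_force: 0.9
```

```bash
python3 tilt.py
```

```text
57.575 [ 0.3762 -0.3426  0.1308] w 0.6711 F 0.8 [-0.017 -0.043 -0.029]
0 (np.int64(415), np.int64(379)) 204.0; 15 (np.int64(412), np.int64(384)) 202.0; 30 (np.int64(408), np.int64(389)) 153.0; 45 (np.int64(402), np.int64(394)) 120.0; 60 (np.int64(394), np.int64(399)) 89.0; 75 (np.int64(386), np.int64(403)) 38.0; 90 (np.int64(377), np.int64(407)) 108.0; 
changed px 664
```

Call:
send_rows --increments '[{"dx": 0, "dy": 0, "dz": 0, "yaw": 0, "claw": -0.3394}]'

```text
time: 57.7
tool_pos: [0.3761, -0.3426, 0.1308]
tool_rot: [0.0, 0.22, 0.975, -0.0]
contact_force: [-0.4, 0.4, -1.2]
gripper_width: 0.669
grasp_force: 0.8
```

```bash
python3 tilt.py
```

```text
57.75 [ 0.3762 -0.3426  0.1308] w 0.6675 F 0.8 [ 0.052 -0.006 -0.022]
0 (np.int64(415), np.int64(379)) 204.0; 15 (np.int64(412), np.int64(384)) 203.0; 30 (np.int64(408), np.int64(389)) 204.0; 45 (np.int64(402), np.int64(394)) 145.0; 60 (np.int64(394), np.int64(399)) 88.0; 75 (np.int64(386), np.int64(403)) 42.0; 90 (np.int64(377), np.int64(407)) 114.0; 
changed px 639
```

Call:
send_rows --increments '[{"dx": 0, "dy": 0, "dz": 0, "yaw": 0, "claw": -0.3394}, {"dx": 0, "dy": 0, "dz": 0, "yaw": 0, "claw": -0.339}, {"dx": 0, "dy": 0, "dz": 0, "yaw": 0, "claw": -0.325}]'

```text
time: 58.12
tool_pos: [0.3762, -0.3426, 0.1309]
tool_rot: [0.0, 0.22, 0.975, -0.0]
contact_force: [0.9, -0.5, -1.8]
gripper_width: 0.664
grasp_force: 7.6
```

```bash
python3 tilt.py; python3 - <<'E'
import cv2
im=cv2.imread("pics/side_l.png")[260:560,160:460];cv2.imwrite("pics/v13.png",cv2.resize(im,None,fx=2,fy=2,interpolation=cv2.INTER_CUBIC))
E
```

```text
58.175 [ 0.3761 -0.3426  0.1309] w 0.6631 F 7.6 [-0.026 -0.018 -0.006]
0 (np.int64(415), np.int64(379)) 204.0; 15 (np.int64(412), np.int64(384)) 202.0; 30 (np.int64(408), np.int64(389)) 204.0; 45 (np.int64(402), np.int64(394)) 145.0; 60 (np.int64(394), np.int64(399)) 88.0; 75 (np.int64(386), np.int64(403)) 38.0; 90 (np.int64(377), np.int64(407)) 115.0; 
changed px 638
```

View pics/v13.png

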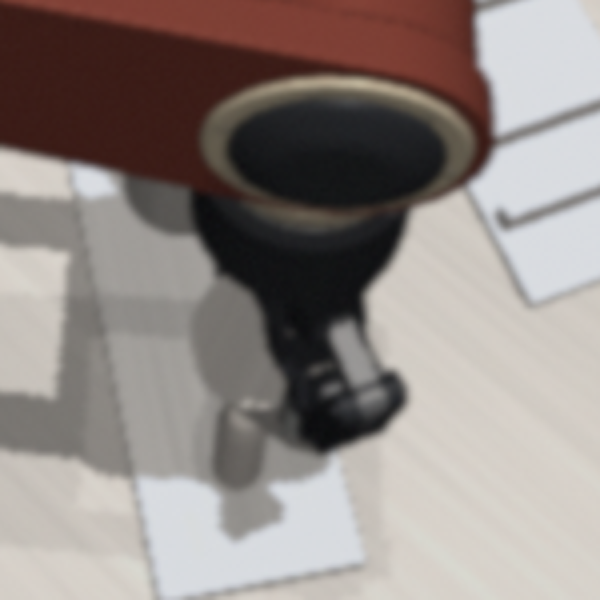

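The cup is only partly tilted: its lower wall seems to rest on the post tip (about (240,408)), which stops the swing. I'll raise it 35 mm with a firmer grip and loosen again.

Call:
send_rows --increments '[{"dx": 0, "dy": 0, "dz": 0, "yaw": 0, "claw": -0.31}, {"dx": 0, "dy": 0, "dz": -0.02, "yaw": 0, "claw": -0.31}, {"dx": 0, "dy": 0, "dz": -0.05, "yaw": 0, "claw": -0.31}, {"dx": 0, "dy": 0, "dz": -0.07, "yaw": 0, "claw": -0.31}, {"dx": 0, "dy": 0, "dz": -0.07, "yaw": 0, "claw": -0.31}, {"dx": 0, "dy": 0, "dz": -0.07, "yaw": 0, "claw": -0.325}, {"dx": 0, "dy": 0, "dz": -0.07, "yaw": 0, "claw": -0.335}, {"dx": 0, "dy": 0, "dz": -0.07, "yaw": 0, "claw": -0.338}, {"dx": 0, "dy": 0, "dz": -0.07, "yaw": 0, "claw": -0.338}]'

```text
time: 59.3
tool_pos: [0.376, -0.3425, 0.1655]
tool_rot: [-0.0, 0.22, 0.975, 0.0]
contact_force: [0.4, 0.0, -1.4]
gripper_width: 0.669
grasp_force: 1.3
```

```bash
rm pics/ref.png; python3 tilt.py
```

```text
59.35 [ 0.3761 -0.3425  0.1656] w 0.6689 F 1.3 [-0.027  0.017  0.002]
0 (np.int64(417), np.int64(369)) 202.0; 15 (np.int64(415), np.int64(374)) 204.0; 30 (np.int64(410), np.int64(379)) 204.0; 45 (np.int64(404), np.int64(385)) 167.0; 60 (np.int64(396), np.int64(390)) 70.0; 75 (np.int64(387), np.int64(395)) 34.0; 90 (np.int64(378), np.int64(399)) 116.0;
```

Call:
send_rows --increments '[{"dx": 0, "dy": 0, "dz": 0, "yaw": 0, "claw": -0.3388}, {"dx": 0, "dy": 0, "dz": 0, "yaw": 0, "claw": -0.3388}]'

```text
time: 59.6
tool_pos: [0.3761, -0.3426, 0.1658]
tool_rot: [0.0, 0.22, 0.975, -0.0]
contact_force: [0.6, 0.8, -1.3]
gripper_width: 0.671
grasp_force: 1.0
```

```bash
python3 tilt.py
```

```text
59.65 [ 0.3761 -0.3426  0.1658] w 0.6706 F 0.9 [-0.028  0.002  0.032]
0 (np.int64(417), np.int64(369)) 202.0; 15 (np.int64(415), np.int64(374)) 205.0; 30 (np.int64(410), np.int64(379)) 204.0; 45 (np.int64(404), np.int64(385)) 169.0; 60 (np.int64(396), np.int64(390)) 68.0; 75 (np.int64(387), np.int64(395)) 34.0; 90 (np.int64(378), np.int64(399)) 118.0; 
changed px 119
```

Call:
send_rows --increments '[{"dx": 0, "dy": 0, "dz": 0, "yaw": 0, "claw": -0.3388}]'

```text
time: 59.78
tool_pos: [0.3761, -0.3426, 0.1658]
tool_rot: [0.0, 0.22, 0.975, -0.0]
contact_force: [-0.3, -0.1, -0.6]
gripper_width: 0.669
grasp_force: 0.9
```

```bash
python3 tilt.py|tail -1
```

```text
changed px 302
```

Call:
send_rows --increments '[{"dx": 0, "dy": 0, "dz": 0, "yaw": 0, "claw": -0.3388}]'

```text
time: 59.95
tool_pos: [0.3761, -0.3426, 0.1658]
tool_rot: [0.0, 0.22, 0.975, -0.0]
contact_force: [-0.5, -0.5, -1.3]
gripper_width: 0.669
grasp_force: 0.9
```

```bash
python3 tilt.py|tail -1
```

```text
changed px 307
```

Call:
send_rows --increments '[{"dx": 0, "dy": 0, "dz": 0, "yaw": 0, "claw": -0.32}, {"dx": 0, "dy": 0, "dz": 0, "yaw": 0, "claw": -0.31}]'

```text
time: 60.25
tool_pos: [0.3761, -0.3426, 0.1658]
tool_rot: [0.0, 0.22, 0.975, 0.0]
contact_force: [0.1, 0.7, -0.8]
gripper_width: 0.656
grasp_force: 16.3
```

```bash
python3 tilt.py; python3 - <<'E'
from h import *
im=grab("side");ax=np.array([.9036,-.4284,0]);n=np.array([.4284,.9036,0]);p=manip.state()["tool_pos"]
# ascii crop around gripper, 3px cells
g=cv2.cvtColor(im,cv2.COLOR_BGR2GRAY);u,v=proj("side",p+[0,0,.0]).astype(int);print(u,v)
for y in range(v-28,v+44,3):print(y," ".join("%3d"%g[y:y+3,x:x+3].mean() for x in range(u-36,u+33,3)))
E
```

```text
60.3 [ 0.3761 -0.3426  0.1658] w 0.6558 F 16.3 [ 0.028 -0.005  0.023]
0 (np.int64(417), np.int64(369)) 202.0; 15 (np.int64(415), np.int64(374)) 205.0; 30 (np.int64(410), np.int64(379)) 204.0; 45 (np.int64(404), np.int64(385)) 169.0; 60 (np.int64(396), np.int64(390)) 72.0; 75 (np.int64(387), np.int64(395)) 34.0; 90 (np.int64(378), np.int64(399)) 123.0; 
changed px 316
380 388
360  79  83  87  87  87  81  38  16  17  17  17  18  18  19  20  22  21  20  19  18  18  19  89
363 110  86  86  87  86  83  71  28  17  17  18  18  18  19  18  19  19  19  19  18  17  51 167
366 153 131 105  96  96 105 117  51  33  19  17  18  18  19  19  19  19  18  18  17  36 149 200
369 157 159 156 154 155 157 145 109 111  68  24  17  18  19  19  19  19  18  18  28 128 199 205
372 158 158 159 158 160 158 135 124 123 119  60  20  19  17  18  19  19  18  17  54 187 205 204
375 158 158 160 158 159 147 124 123 123 123 100  30  21  16  16  19  19  21  24  47 178 204 205
378 158 158 159 159 157 132 123 123 123 123 114  42  22  16  14  19  27  64  79  58 174 203 203
381 155 156 157 158 153 127 123 123 123 122 119  5
[... 881 characters left out ...]
  14  15  26  59 114 178 208
411 161 161 157 160 160 155 137  97  82  78  82  83  84  84  70  49  33  95 144 176 198 208 208
414 162 161 158 160 159 151 127  96 118  88  81  82  84  84  87  95 134 189 195 192 196 209 209
417 162 161 160 159 160 148 121  92 112 109  93  95  93 100 138 182 196 192 194 195 196 205 210
420 162 162 162 158 160 147 115  91 102 103 108 139 140 160 214 220 206 191 193 194 200 208 206
423 166 163 166 163 161 147 109  92  99  98 112 144 145 191 219 220 212 193 192 193 198 210 210
426 209 205 211 212 196 166 112  93  99  97 121 150 174 214 220 220 217 195 195 193 197 209 212
429 211 220 220 220 220 195 136 105 100 109 143 192 218 220 220 220 219 202 196 196 198 209 210
```

Call:
send_rows --increments '[{"dx": 0, "dy": 0, "dz": 0, "yaw": 0, "claw": -0.33}, {"dx": 0, "dy": 0, "dz": 0, "yaw": 0, "claw": -0.338}, {"dx": 0, "dy": 0, "dz": 0, "yaw": 0, "claw": -0.339}, {"dx": 0, "dy": 0, "dz": 0, "yaw": 0, "claw": -0.339}]'

```text
time: 60.85
tool_pos: [0.3761, -0.3426, 0.1658]
tool_rot: [0.0, 0.22, 0.975, -0.0]
contact_force: [0.2, 0.6, -0.1]
gripper_width: 0.67
grasp_force: 0.8
```

```bash
python3 tilt.py|tail -1
```

```text
changed px 308
```

Call:
send_rows --increments '[{"dx": 0, "dy": 0, "dz": 0, "yaw": 0, "claw": -0.3393}, {"dx": 0, "dy": 0, "dz": 0, "yaw": 0, "claw": -0.3393}]'

```text
time: 61.15
tool_pos: [0.3761, -0.3426, 0.1658]
tool_rot: [-0.0, 0.22, 0.975, -0.0]
contact_force: [0.1, 0.3, -1.3]
gripper_width: 0.669
grasp_force: 0.7
```

```bash
cat > asc.py <<'E'
from h import *
im=grab("side");s=manip.state();p=s["tool_pos"];print(s["time"],p,s["grasp_force"])
g=cv2.cvtColor(im,cv2.COLOR_BGR2GRAY);u,v=proj("side",p).astype(int);print(u,v)
for y in range(v-28,v+50,4):print(y," ".join("%3d"%g[y:y+3,x:x+3].mean() for x in range(u-36,u+20,3)))
E
python3 tilt.py|tail -1;python3 asc.py
```

```text
changed px 309
61.25 [ 0.37610401 -0.3425702   0.16578566] 0.730751435039565
380 388
360  79  83  86  87  87  81  38  16  18  17  18  18  18  19  20  21  21  20  18
364 128  94  87  86  85  84  82  33  17  17  17  18  18  18  19  18  18  18  19
368 157 156 145 139 140 147 142  89  90  43  19  19  18  18  18  19  19  18  18
372 158 158 159 158 160 158 135 124 123 119  60  20  20  17  18  19  18  18  17
376 158 158 159 158 159 142 124 124 123 123 108  36  22  16  15  19  20  29  35
380 157 158 159 159 156 129 123 122 123 122 119  51  22  25  15  21  40 114 135
384 141 142 143 145 140 127 122 123 122 122 121  69  21  26  22  20  31 116 148
388 140 141 141 143 140 125 122 122 122 122 124 104  34  23  22  24  37  67 141
392 151 151 147 148 146 126 116 121 122 122 126 127  95  36  36  74  61  42 103
396 159 157 159 159 161 141  92 108 121 125 127 124 114  40  30  27  73  75  55
400 159 158 159 159 162 158 113  72  85 110 116 112  97  43  29  21  20  39  59
404 160 159 158 159 162 160 132  77  75  82  84  85  69  68  32  14  13  17  29
408 160 160 158 160 160 160 141  94  74  80  84  84  81  73  30  17  13  15  23
412 162 161 158 160 160 154 132  95  86  78  82  83  84  84  79  66  54 126 169
416 162 161 159 159 159 149 122  93 117 104  86  84  84  87 108 156 186 193 195
420 162 162 162 158 160 147 116  91 101 103 108 139 140 160 214 220 206 191 193
424 177 171 178 177 166 149 108  92  99  98 115 144 149 199 220 220 215 195 193
428 214 220 220 220 219 190 127  97  98 101 135 179 210 219 220 219 219 201 196
432 207 220 220 220 220 209 155 141 133 143 149 182 219 219 219 220 220 207 194
436 193 220 220 220 220 218 168 147 144 150 167 196 219 220 220 219 220 216 195
```

```bash
cat > pl.py <<'E'
from h import *
import sys
ax=np.array([.9036,-.4284,0]);n=np.array([.4284,.9036,0]);p=manip.state()["tool_pos"]
def on(uv):
    a=ray("side",uv,0);b=ray("side",uv,.3);t=((p-a)@n)/((b-a)@n);q=a+t*(b-a);return (q-p)@ax,q[2]-p[2]
def img(al,dz,a):
    "outline px of closed disc / rim for bottom centre at (al,dz) rel TCP, tilt a deg"
    d=ax*np.cos(np.radians(a))-np.array([0,0,1])*np.sin(np.radians(a));e=np.cross(n,d)
    B=p+ax*al+[0,0,dz];T=np.linspace(0,2*np.pi,40)
    f=lambda C:np.array([proj("side",C+.028*(n*np.cos(t)+e*np.sin(t))) for t in T])
    D,R=f(B),f(B+.085*d);return D.min(0).round(0),D.max(0).round(0),R.min(0).round(0),R.max(0).round(0)
E
python3 - <<'E'
from pl import *
al,dz=on((371,385.5));print(al,dz)
for a in(45,55,65,75,90):print(a,*img(al,dz,a))
E
```

```text
-0.01642246386978332 0.02336664887547124
45 [356. 366.] [387. 405.] [389. 370.] [419. 407.]
55 [355. 366.] [388. 405.] [381. 375.] [413. 411.]
65 [353. 367.] [389. 405.] [372. 380.] [406. 416.]
75 [352. 367.] [390. 405.] [364. 385.] [398. 420.]
90 [352. 368.] [390. 404.] [351. 391.] [386. 425.]
```

The cup is at about 63° tilt. By geometry that already fits over the post if the TCP is set about 13 mm behind the post axis. I'll tighten, shift back 22 mm and lower it over the post.

Call:
send_rows --increments '[{"dx": 0, "dy": 0, "dz": 0, "yaw": 0, "claw": -0.32}, {"dx": 0, "dy": 0, "dz": 0, "yaw": 0, "claw": -0.31}, {"dx": 0.02, "dy": 0, "dz": 0, "yaw": 0, "claw": -0.31}, {"dx": 0.044, "dy": 0, "dz": 0, "yaw": 0, "claw": -0.31}, {"dx": 0.044, "dy": 0, "dz": 0, "yaw": 0, "claw": -0.31}, {"dx": 0.044, "dy": 0, "dz": 0.03, "yaw": 0, "claw": -0.31}, {"dx": 0.044, "dy": 0, "dz": 0.06, "yaw": 0, "claw": -0.31}, {"dx": 0.044, "dy": 0, "dz": 0.08, "yaw": 0, "claw": -0.31}, {"dx": 0.044, "dy": 0, "dz": 0.1, "yaw": 0, "claw": -0.31}, {"dx": 0.044, "dy": 0, "dz": 0.1, "yaw": 0, "claw": -0.31}]'

```text
time: 62.5
tool_pos: [0.3558, -0.3325, 0.1145]
tool_rot: [-0.001, 0.22, 0.975, 0.001]
contact_force: [0.7, -0.3, -1.0]
gripper_width: 0.658
grasp_force: 16.3
```

```bash
python3 asc.py; python3 - <<'E'
from pl import *
im=grab("side");c=im[330:470,300:460];cv2.imwrite("pics/v14.png",cv2.resize(c,None,fx=4,fy=4,interpolation=cv2.INTER_CUBIC))
E
```

```text
62.55 [ 0.35613386 -0.33297279  0.11531583] 16.291789524257183
365 405
377 132 140 156 156 128  31  15  17  25  31  35  45  55  61  62  58  50  39  32
381 133 133 154 156 153  87  18  16  17  17  22  26  28  30  31  30  28  25  20
385 132 130 148 156 156 147  81  21  17  17  17  18  18  18  18  18  18  17  17
389 118 117 131 140 140 140 132  89  34  17  17  18  18  19  18  17  18  18  22
393 120 116 123 139 139 134 121 121 115  82  25  17  18  19  18  18  17  17  91
397 127 125 125 149 148 125 121 120 120 117  68  22  17  15  18  19  27  30  77
401 133 135 133 151 155 127 120 120 119 119  87  23  32  17  21  50 110 123  86
405 134 133 132 143 156 130 119 119 119 119 105  31  22  21  21  39 131 151 140
409 133 134 134 138 157 141 119 119 119 120 122  80  27  23  37  60  86 149 160
413 133 133 134 134 156 153 110 116 119 122 124 117  63  29  35  34  51 126 146
417 133 133 133 130 152 158 119  80 103 133 124 117  66  29  30  68  59  60 111
421 132 133 133 131 142 154 137  87  75  82  85  82  60  39  18  18  46  56  80
425 133 131 133 133 133 152 142 122  77  78  82  82  76  54  15  14  19  23  32
429 132 133 131 132 130 150 143 142 116  80  80  81  83  79  50  22  62 130 181
433 145 147 137 135 134 158 153 145 143 132 113  95  91  93 115 180 213 217 217
437 210 208 204 203 203 191 215 192 147 139 142 142 145 169 211 216 217 217 217
441 203 205 207 205 205 189 214 211 159 141 141 142 146 173 214 217 216 217 216
445 190 193 197 197 195 177 205 215 166 143 140 143 156 183 215 216 217 216 216
449 192 190 191 196 198 188 191 216 197 173 194 210 216 216 216 216 217 217 217
453 205 202 201 196 199 199 183 215 216 216 216 217 216 215 211 203 191 180 176
```

The lip is below the post tip with no contact force, so the post is inside. Continue down.

Call:
send_rows --increments '[{"dx": 0, "dy": 0, "dz": 0.02, "yaw": 0, "claw": -0.31}, {"dx": 0, "dy": 0, "dz": 0.04, "yaw": 0, "claw": -0.31}, {"dx": 0, "dy": 0, "dz": 0.055, "yaw": 0, "claw": -0.31}, {"dx": 0, "dy": 0, "dz": 0.065, "yaw": 0, "claw": -0.31}, {"dx": 0, "dy": 0, "dz": 0.065, "yaw": 0, "claw": -0.31}]'

```text
time: 63.22
tool_pos: [0.356, -0.3328, 0.0827]
tool_rot: [-0.0, 0.22, 0.975, 0.0]
contact_force: [-0.4, -0.4, -0.8]
gripper_width: 0.658
grasp_force: 16.3
```

```bash
python3 asc.py
```

```text
63.275 [ 0.35623033 -0.3330961   0.08318066] 16.290628127753735
364 413
385 131 130 143 156 138  39  15  21  30  36  48  56  50  46  40  39  32  30  37
389 120 120 124 139 140  88  18  16  18  24  29  32  37  39  39  37  33  31  27
393 121 118 116 136 139 133  65  17  17  17  18  19  20  22  22  21  20  18  17
397 125 125 118 141 147 144 129  69  23  17  17  18  18  18  18  18  18  18  20
401 133 134 135 142 158 152 125 120 104  62  24  17  18  18  18  17  18  18 105
405 134 134 133 135 156 141 121 120 120 118  74  22  17  16  18  18  21  22 112
409 133 134 134 132 153 138 120 119 119 119  94  26  27  17  21  52 100  98  89
413 133 133 134 132 149 141 119 120 119 119 107  37  21  21  21  50 140 149 136
417 133 132 133 131 142 150 119 118 119 119 121  92  32  23  34  55 102 152 172
421 131 132 133 132 132 154 113 109 118 121 123 119  71  29  30  29  57 137 148
425 133 131 132 133 128 149 137  87  92 138 131 118  70  27  32  76  59  68 112
429 131 132 132 131 131 140 143 115  74  79  83  82  64  43  16  22  50  59  84
433 132 132 132 132 130 137 145 139  98  76  80  82  79  60  17  13  19  24  41
437 190 176 162 160 161 158 191 173 146 108  82  80  82  81  58  42  92 162 200
441 201 206 206 207 206 193 205 217 204 154 135 126 120 125 176 210 216 216 216
445 190 191 196 197 195 187 188 216 215 172 139 142 143 145 164 214 216 216 216
449 192 191 189 194 197 195 179 214 216 182 141 144 158 177 204 215 216 216 216
453 201 202 197 194 195 198 180 208 216 214 197 205 216 216 212 206 193 185 174
457 205 207 208 208 205 205 194 194 209 196 188 173 173 169 177 182 186 190 192
461 204 204 207 207 208 207 203 191 195 202 196 194 195 193 191 193 192 189 190
```

Call:
send_rows --increments '[{"dx": 0, "dy": 0, "dz": 0.008, "yaw": 0, "claw": -0.31}, {"dx": 0, "dy": 0, "dz": 0.012, "yaw": 0, "claw": -0.32}, {"dx": -0.01, "dy": 0, "dz": 0.012, "yaw": 0, "claw": -0.33}, {"dx": -0.02, "dy": 0, "dz": 0.012, "yaw": 0, "claw": -0.33}, {"dx": -0.03, "dy": 0, "dz": 0.012, "yaw": 0, "claw": -0.33}, {"dx": -0.04, "dy": 0, "dz": 0.012, "yaw": 0, "claw": -0.33}, {"dx": -0.04, "dy": 0, "dz": 0.012, "yaw": 0, "claw": -0.33}]'

```text
time: 64.15
tool_pos: [0.3746, -0.3418, 0.0773]
tool_rot: [-0.0, 0.22, 0.976, 0.0]
contact_force: [-1.2, 0.4, -0.5]
gripper_width: 0.67
grasp_force: 5.3
```

```bash
python3 asc.py
```

```text
64.2 [ 0.37439011 -0.34175009  0.07726642] 5.323487310670316
375 410
382 154 155 155 156 157 121  25  16  21  29  37  49  60  62  61  57  50  44  33
386 140 140 139 141 141 138  66  16  16  18  22  28  31  34  35  35  34  33  29
390 140 139 138 139 139 141 127  50  17  16  17  17  19  19  20  20  20  18  18
394 152 151 149 149 146 146 139 119  68  23  17  17  18  18  18  19  18  18  17
398 158 157 157 155 157 155 131 123 122 109  61  19  18  18  18  19  18  18  29
402 157 158 158 155 158 148 124 123 122 122 113  44  21  15  16  18  20  27  32
406 152 159 158 156 157 144 123 121 122 121 119  58  23  28  16  26  82 130  94
410 144 159 158 158 156 151 125 122 121 121 121  83  22  21  21  22  76 148 144
414 139 159 159 159 156 157 121 120 121 121 123 119  56  26  27  53  55 121 152
418 133 157 160 160 156 153 120  97 118 122 126 124 108  37  30  29  44  71 140
422 129 152 161 160 159 152 136  84  79 103 122 113  96  32  28  38  62  46  85
426 132 143 161 160 161 154 144 109  73  79  84  84  69  59  24  14  27  47  54
430 133 133 160 161 162 157 148 136  89  77  82  83  81  73  30  16  14  18  34
434 202 174 203 203 201 203 208 194 169 106  82  81  82  83  80  60  85 160 200
438 201 195 198 217 218 218 217 218 215 171 137 127 122 127 178 212 217 218 218
442 195 190 188 217 217 218 217 217 217 180 143 143 146 147 153 209 218 218 218
446 198 195 180 215 218 218 217 217 217 197 149 152 169 194 207 217 217 217 217
450 207 209 189 207 218 217 217 217 217 217 207 211 217 218 218 216 211 202 191
454 206 210 202 192 217 217 218 217 217 211 204 192 178 175 169 177 181 189 192
458 209 206 205 179 193 188 179 177 184 189 199 200 197 196 196 194 194 195 195
```

Call:
send_rows --increments '[{"dx": -0.01, "dy": 0, "dz": 0, "yaw": 0, "claw": -0.332}, {"dx": -0.02, "dy": 0, "dz": 0, "yaw": 0, "claw": -0.332}, {"dx": -0.03, "dy": 0, "dz": 0, "yaw": 0, "claw": -0.332}, {"dx": -0.03, "dy": 0, "dz": 0, "yaw": 0, "claw": -0.332}]'

```text
time: 64.7
tool_pos: [0.3881, -0.3482, 0.0772]
tool_rot: [-0.0, 0.22, 0.975, 0.0]
contact_force: [-1.0, 0.9, -1.0]
gripper_width: 0.664
grasp_force: 4.0
```

```bash
python3 asc.py
```

```text
64.75 [ 0.38799784 -0.34817089  0.07725238] 3.953234434593469
383 407
379 156 158 157 157 160 154  71  15  16  22  31  35  48  59  65  69  66  59  47
383 141 142 143 144 145 148 119  33  15  17  17  21  27  31  32  33  32  31  29
387 140 139 142 140 141 143 140  93  21  17  18  18  18  18  18  19  19  18  18
391 148 149 148 147 144 146 141 126 108  55  20  18  18  18  18  18  18  18  18
395 156 158 158 160 158 156 135 127 128 125 100  31  18  18  18  18  19  18  18
399 156 158 158 161 158 155 126 129 127 128 125  77  22  17  14  19  20  29  33
403 157 158 158 160 159 133 103 128 129 127 127  93  24  39  18  20  50 127 130
407 159 156 159 159 159 100  80 124 128 127 127 112  35  22  22  20  32 120 150
411 160 156 159 159 142  74  72  94 125 128 129 131  95  32  26  54  62  68 142
415 160 158 159 157 106  70  75  78  89 115 130 132 126  57  29  27  44  54 107
419 160 160 157 152  83  74  78  80  82  89  99  98  94  44  28  25  45  46  63
423 161 161 157 150  84  77  81  86  95 101 102  93  77  65  32  14  17  35  42
427 167 163 158 157 107  85  91  94  99 102 101  90  85  76  57  31  13  16  29
431 218 214 208 206 175 104  92  97 100 101 100  88  82 105 201 161  90 144 181
435 219 219 219 218 217 191 127 103 100  99  90  84  99 144 191 218 213 193 194
439 217 219 218 218 218 218 215 200 183 154 133 140 146 144 150 207 218 198 193
443 211 219 218 218 218 218 219 219 218 197 152 152 172 190 208 216 218 208 194
447 204 219 218 218 219 218 218 218 218 218 214 215 218 218 218 219 218 215 195
451 195 218 218 219 218 218 218 218 219 218 218 214 211 198 190 175 176 176 191
455 186 216 218 218 216 211 200 192 180 179 179 187 194 199 198 195 195 197 199
```

It rotated to about vertical. Back off slightly and release.

Call:
send_rows --increments '[{"dx": 0.006, "dy": 0, "dz": 0, "yaw": 0, "claw": -0.332}, {"dx": 0.012, "dy": 0, "dz": 0.004, "yaw": 0, "claw": -0.332}, {"dx": 0.012, "dy": 0, "dz": 0.004, "yaw": 0, "claw": -0.332}, {"dx": 0.012, "dy": 0, "dz": 0.004, "yaw": 0, "claw": -0.36}, {"dx": 0.012, "dy": 0, "dz": 0.004, "yaw": 0, "claw": -0.42}, {"dx": 0.012, "dy": 0, "dz": 0.004, "yaw": 0, "claw": -0.6}, {"dx": 0.012, "dy": 0, "dz": 0.004, "yaw": 0, "claw": -0.9}, {"dx": 0.012, "dy": 0, "dz": 0.004, "yaw": 0, "claw": -0.9}, {"dx": 0.012, "dy": 0, "dz": -0.05, "yaw": 0, "claw": -0.9}, {"dx": 0.012, "dy": 0, "dz": -0.15, "yaw": 0, "claw": -0.9}, {"dx": 0.012, "dy": 0, "dz": -0.3, "yaw": 0, "claw": -1}, {"dx": 0.012, "dy": 0, "dz": -0.3, "yaw": 0, "claw": -1}, {"dx": 0.012, "dy": 0, "dz": -0.3, "yaw": 0, "claw": -1}, {"dx": 0.012, "dy": 0, "dz": -0.3, "yaw": 0, "claw": -1}]'

```text
time: 66.5
tool_pos: [0.3817, -0.3447, 0.2248]
tool_rot: [-0.002, 0.22, 0.975, 0.001]
contact_force: [0.1, 0.6, 0.5]
gripper_width: 0.999
grasp_force: 0.0
```

Call:
send_rows --increments '[{"dx": 0, "dy": 0.1, "dz": 0, "yaw": 0, "claw": -1}, {"dx": 0, "dy": 0.3, "dz": 0, "yaw": 0, "claw": -1}, {"dx": 0, "dy": 0.6, "dz": 0, "yaw": 0, "claw": -1}, {"dx": 0, "dy": 0.6, "dz": 0, "yaw": 0, "claw": -1}, {"dx": 0, "dy": 0.6, "dz": 0, "yaw": 0, "claw": -1}, {"dx": 0, "dy": 0.6, "dz": 0, "yaw": 0, "claw": -1}, {"dx": 0, "dy": 0.6, "dz": 0, "yaw": 0, "claw": -1}, {"dx": 0, "dy": 0.6, "dz": 0, "yaw": 0, "claw": -1}]'

```text
time: 67.5
tool_pos: [0.5105, -0.0757, 0.2263]
tool_rot: [-0.001, 0.221, 0.975, -0.0]
contact_force: [0.5, 0.0, 0.8]
gripper_width: 1.001
grasp_force: 0.0
```

```bash
python3 - <<'E'
from h import *
print(manip.state()["time"],manip.state()["tool_pos"])
s=grab("side");t=grab("top")
v=np.zeros((600,800,3),np.uint8);v[:,:400]=cv2.resize(s[280:480,300:433],(400,600),interpolation=cv2.INTER_CUBIC)
v[:300,400:]=cv2.resize(t[265:385,340:500],(400,300),interpolation=cv2.INTER_CUBIC);v[300:,400:]=cv2.resize(t[220:370,90:290],(400,300),interpolation=cv2.INTER_CUBIC)
cv2.imwrite("pics/final.png",v)
for c in sorted(jars(t)): print(np.round(c,1),ray("top",c[:2],.095).round(4))
E
```

```text
67.5 [ 0.51048442 -0.07571453  0.22626209]
[  0.9 338.9  14. ] [0.4001 0.5821 0.095 ]
[103.9 135.4  14. ] [0.8169 0.3995 0.095 ]
[115.9 153.4  15. ] [0.7774 0.3729 0.095 ]
[133.4 328.4  12.3] [0.416  0.3236 0.095 ]
[141.4 287.4  12.8] [0.4971 0.3106 0.095 ]
[150.9 248.9  12.2] [0.5749 0.2941 0.095 ]
[172.4 332.9  12. ] [0.4059 0.2464 0.095 ]
[180.4 293.9  12.2] [0.4828 0.2324 0.095 ]
[191.9 260.9  11.8] [0.5491 0.2108 0.095 ]
[404.4 305.9  13.8] [ 0.4514 -0.2166  0.095 ]
[457.9 342.9  14.4] [ 0.3763 -0.3204  0.095 ]
```

View pics/final.png

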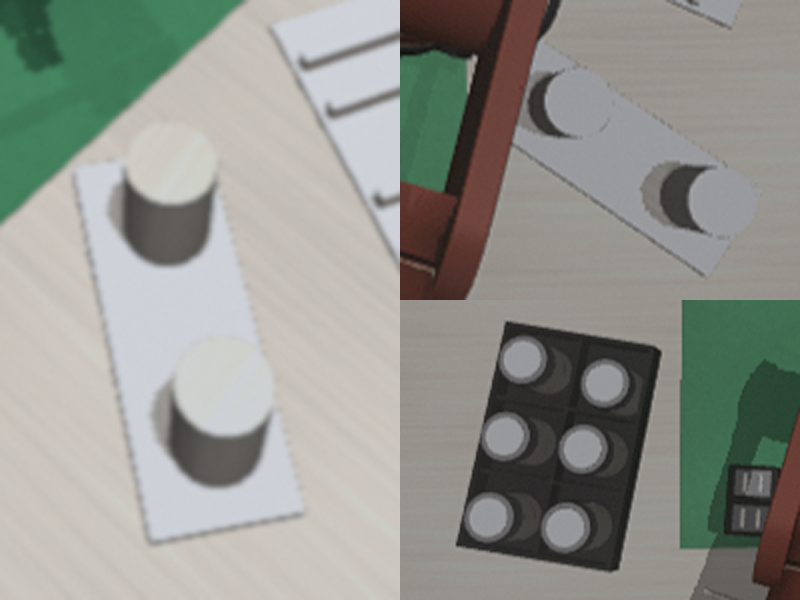

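Both cups stand flat over the posts with their discs at about (408.8,305.8) and (469.2,345.8) in the top view, and all six jars are upright in separate cells. One check of the cup centres before handing in.

```bash
python3 - <<'E'
from h import *
po=[(.4504,-.2272),(.3678,-.3386)]
sd=[(300+170/400*133,280+163/3),(300+222/400*133,280+386/3)]
for u,q,p in zip([(408.8,305.8),(469.2,345.8)],sd,po):
    for n,x in(("top",u),("side",q)):
        w=ray(n,x,.093)[:2];print(n,w,np.linalg.norm(w-p))
E
```

```text
top [ 0.4515567  -0.22584327] 0.0017828831073100789
side [ 0.45108362 -0.23065927] 0.003526174095240969
top [ 0.37015676 -0.34332564] 0.005280717439723608
side [ 0.36979099 -0.34116563] 0.003247537801444527
```

```bash
python3 -c "
from plant import manip
print(manip.job_done())"
```

```text
the job is handed in; nothing more can be done
None
```

I handed the job in at about 68 s: all six jars stand upright in separate crate cells, both steel cups are upside down over their own posts within about 5 mm of the axis by the camera views, and the gripper is open and clear; no verdict came back.

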